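Load the thread winder

TASK

Get the thread winder ready for its next run: slide the magazine's cover open, press all the empty wooden bobbins lying on the bench down past the two lips one at a time so that the magazine holds them, and slide the cover fully shut again. Also take the empty core off the thread stand, put it in the grey tray, and set the full spool right down on the spindle in its place. Leave the other things on the bench alone.

Things in the scene. Friction and masses are not known exactly. Their poses are not given: they have to be found in the camera images.
- winder: the thread winder, a fixed bench machine: aluminium magazine at its right end, grey winding head 165 mm long to the left (+y) of it. Origin on the bench under the magazine's centre line. Axes: z up, y from the magazine towards the head (the bobbins lie in the magazine with their length along y), x across (away from the robot at yaw 0)
- magazine (a point): point on the magazine's upright centre line level with the underside of its two retaining lips, 105 mm above the bench; axes as the winder's. To load, hold a bobbin level over the shaft, press it straight down till its top is about 3 mm below this point (6 to 18 N), let go: the lips snap over it and the spring lifts it against them. The next is pressed onto it in the same way
- guide_top (a point): centre of the magazine's open top, 131 mm above the bench, 26 mm above the lips' underside. Two upright channels facing each other along y take a bobbin by its heads: 1.5 mm play at each end and each side; their top 8 mm are bevelled 5 mm wider as a lead-in. Between the channels (32 mm either way along y) both sides are open all the way down, so fingers can go beside the bobbin's waist
- cover (a joint): the sliding steel cover over the magazine, m: 0 = shut over the mouth, 0.120 = fully open, slid along the magazine's +y onto the winding head. About 1.5 N of friction; it stays where it is left
- cover_grip (a point): the middle of the black upright bar on the cover by which it is slid: 12 mm thick along the sliding direction, 42 mm long across it, 26 mm high (its top is 11 mm above this point, about 162 mm above the bench). It lies over the magazine's centre line when the cover is shut. Axes as the winder's
- follower (a joint): depth to which the spring-loaded follower plate inside the magazine (40 x 84 mm) is pressed down, m: 0 = up, just under the lips (magazine empty); it rests 0.012 lower for each bobbin held in the magazine, at most 0.056. Spring 2.4 N at 0, 40 N/m
- lip_left (a joint): the retaining lip at the magazine's +y end, a steel catch sprung inwards, m: 0 = in, reaching 7 mm into the shaft over the bobbins; up to 0.0095 = pushed aside. Its underside is flat, its upper side slopes over 15 mm of height, so that a bobbin pressed down moves it aside by itself
- lip_right (a joint): the retaining lip at the magazine's -y end, the same
- bobbin_0_mid (a point): an empty flat thread bobbin of beech, H-shaped: 90 mm long (y), 12 mm thick (z), two heads 44 mm wide (x) and 22 mm long at the ends, between them a waist 32 mm wide and 46 mm long to grip; brass eye in the middle; 35 g. The point is its centre, 6 mm above its underside. Lies flat near the front of the bench at the start; two to four are there. Either face up, either end first
- bobbin_1_mid (a point): an empty flat thread bobbin of beech, H-shaped: 90 mm long (y), 12 mm thick (z), two heads 44 mm wide (x) and 22 mm long at the ends, between them a waist 32 mm wide and 46 mm long to grip; brass eye in the middle; 35 g. The point is its centre, 6 mm above its underside. Lies flat near the front of the bench at the start; two to four are there. Either face up, either end first
- bobbin_2_mid (a point): an empty flat thread bobbin of beech, H-shaped: 90 mm long (y), 12 mm thick (z), two heads 44 mm wide (x) and 22 mm long at the ends, between them a waist 32 mm wide and 46 mm long to grip; brass eye in the middle; 35 g. The point is its centre, 6 mm above its underside. Lies flat near the front of the bench at the start; two to four are there. Either face up, either end first
- bobbin_3_mid (a point): an empty flat thread bobbin of beech, H-shaped: 90 mm long (y), 12 mm thick (z), two heads 44 mm wide (x) and 22 mm long at the ends, between them a waist 32 mm wide and 46 mm long to grip; brass eye in the middle; 35 g. The point is its centre, 6 mm above its underside. Lies flat near the front of the bench at the start; two to four are there. Either face up, either end first
- spindle (a point): the upright spindle of the round steel thread stand (fixed): the point on its axis on the black collar on which a tube rests, 20 mm above the bench. Steel rod 14 mm thick, its domed tip 107.5 mm above this point; foot 100 mm across, collar 44 mm. z up
- spool_mid (a point): the full spool: light brown thread wound 55 mm thick from 6 to 78 mm up a cardboard tube 30 mm thick and 100 mm high with an 18 mm bore right through; the bare tube stands 22 mm out at the top, for gripping; 130 to 190 g. The point is its centre, 50 mm above its underside; stands upright on the bench at the start; z along the bore
- core_mid (a point): the empty core: a bare cardboard tube like the spool's, 30 mm thick, 100 mm high, 18 mm bore; on the spindle at the start. The point is its centre, 50 mm from either end; z along the bore
- tray_in (a point): the grey open tray for empties (fixed), 135 x 165 mm outside, walls 4 mm thick and 45 mm high: an older core lies in it along the side at its +x. The point is the centre of its inner floor, 4 mm above the bench; x its short way, y its long way
- cone_b: bystander: the brown solid cone of waxed thread (54 mm wide, 85 mm high, no hole: it does not fit the spindle; origin at the centre of its underside)
- awl: bystander: an awl with a turned wooden handle, 135 mm long, lying at the left edge of the work
- marker: bystander: a red marker pen, 138 mm long, lying behind the right-hand place
- beech_block: bystander: a plain beech burnishing block, 26 x 70 x 22 mm, at the right edge of the work (not a bobbin)
Not all that is in view belongs to the job. What is shaped like the part that bears core_mid but orange or red is not meant.

How it is judged (in metres and radians):
On the way, in this order (a step that is already met when the one before it is completed fails the run):
1. the magazine's cover is slid open (at least 105 mm) (value of joint cover above 0.105 m), for 0.2 s.
2. every bobbin is in the magazine, held down under both lips, while the cover is still open (x of bobbin_0_mid in the frame of magazine between -0.006 and 0.006 m and y of bobbin_0_mid in the frame of magazine between -0.006 and 0.006 m and z of bobbin_0_mid in the frame of magazine between -0.075 and -0.0045 m and angle between the z axis of each of bobbin_0_mid, bobbin_1_mid, bobbin_2_mid, bobbin_3_mid and the z axis of magazine, either way round below 0.12 rad and angle between the y axis of each of bobbin_0_mid, bobbin_1_mid, bobbin_2_mid, bobbin_3_mid and the y axis of magazine, either way round below 0.15 rad and x of bobbin_1_mid in the frame of magazine between -0.006 and 0.006 m and y of bobbin_1_mid in the frame of magazine between -0.006 and 0.006 m and z of bobbin_1_mid in the frame of magazine between -0.075 and -0.0045 m and x of bobbin_2_mid in the frame of magazine between -0.006 and 0.006 m and y of bobbin_2_mid in the frame of magazine between -0.006 and 0.006 m and z of bobbin_2_mid in the frame of magazine between -0.075 and -0.0045 m and x of bobbin_3_mid in the frame of magazine between -0.006 and 0.006 m and y of bobbin_3_mid in the frame of magazine between -0.006 and 0.006 m and z of bobbin_3_mid in the frame of magazine between -0.075 and -0.0045 m and value of joint each of lip_left, lip_right below 0.0025 m and value of joint cover above 0.09 m), for 0.3 s.
3. the cover is shut over the loaded magazine (value of joint cover below 0.006 m and x of bobbin_0_mid in the frame of magazine between -0.006 and 0.006 m and y of bobbin_0_mid in the frame of magazine between -0.006 and 0.006 m and z of bobbin_0_mid in the frame of magazine between -0.075 and -0.0045 m and angle between the z axis of each of bobbin_0_mid, bobbin_1_mid, bobbin_2_mid, bobbin_3_mid and the z axis of magazine, either way round below 0.12 rad and angle between the y axis of each of bobbin_0_mid, bobbin_1_mid, bobbin_2_mid, bobbin_3_mid and the y axis of magazine, either way round below 0.15 rad and x of bobbin_1_mid in the frame of magazine between -0.006 and 0.006 m and y of bobbin_1_mid in the frame of magazine between -0.006 and 0.006 m and z of bobbin_1_mid in the frame of magazine between -0.075 and -0.0045 m and x of bobbin_2_mid in the frame of magazine between -0.006 and 0.006 m and y of bobbin_2_mid in the frame of magazine between -0.006 and 0.006 m and z of bobbin_2_mid in the frame of magazine between -0.075 and -0.0045 m and x of bobbin_3_mid in the frame of magazine between -0.006 and 0.006 m and y of bobbin_3_mid in the frame of magazine between -0.006 and 0.006 m and z of bobbin_3_mid in the frame of magazine between -0.075 and -0.0045 m and value of joint each of lip_left, lip_right below 0.0025 m), for 0.2 s.
At the end, for the whole second after the job is handed in: All bobbins lie level in the magazine, centres 4.5 mm or more below the lips' underside and within 6 mm of its axis, lips sprung back (2.5 mm); cover shut (6 mm); spool on the spindle, upright, seated (4 mm), on axis (5 mm); empty core in the tray; all at rest (all of step 3 and horizontal distance between spool_mid and spindle below 0.005 m and z of spool_mid in the frame of spindle between 0.046 and 0.054 m and angle between spool_mid's own z axis and vertical below 0.08 rad and x of core_mid in the frame of tray_in between -0.065 and 0.065 m and y of core_mid in the frame of tray_in between -0.08 and 0.08 m and z of core_mid in the frame of tray_in below 0.08 m and linear speed of spool below 0.02 m/s and linear speed of core below 0.03 m/s); the robot touches nothing.
It fails at once if one of the bystanders is moved more than 3 cm from where it stood (distance of any of cone_b, awl, marker, beech_block from where it was at the start of the episode above 0.03 m).
Of bobbin_0, bobbin_1, bobbin_2, bobbin_3 only 2 to 4 are there at a start; the rules pass over those that are not, and their reading is None.
At some moment in a run one of bobbin_0, bobbin_1, bobbin_2, bobbin_3 may be knocked a few centimetres aside while the robot is not near it.
It also fails if it takes over 210 s, if anything falls off the work surface, if the arm or the gripper's body presses on something with over 40 N, if the wrist force passes 120 N, or if a joint passes its speed limit or range.

ROBOT

A 7-joint arm with a two-finger parallel gripper is mounted at the origin on a cart in front of the work surface, level with it; the furniture and walls round the work are solid. World frame = base frame: x ahead of the robot, y to its left, z up, the work surface at z = 0. Lengths are in m, angles in degrees, forces in N, time in s.
With the tool pointing down it reaches from about 0.4 to 0.75 m from the base axis. Payload 19.5 kg.
Tool frame: the origin (TCP) lies midway between the tips of the shut fingers; the grasp point (between the pads) lies 19 mm behind it (r.pinch_z is the distance from the TCP to the grasp point, in m); z points along the fingers, y is the direction in which the jaws open and shut (so a half turn about z gives the same grasp; the last joint's range is limited). The gripper opens to 85 mm and grips with 20 to 120 N. Pads are 22 mm wide; open, the fingers measure 114 mm over their backs; the gripper's body (76 mm by 85 mm) begins 54 mm behind the grasp point. The pads swing forward as they close: fully open they stand 13 mm farther back than shut.
Start: joints at [-73.608, 40.479, -1.581, 85.061, 1.261, 54.483, -4.326], TCP at [0.185, 0.544, 0.231] pointing down, gripper open.
Joint ranges: [-155.06, 155.06], [-18.47, 123.98], [-90, 86.84], [0, 140.48], [-83.41, 263.41], [0, 116], [-161.91, 161.91]. Speed limits (degrees/s): [108.29, 108.29, 147.25, 147.25, 172.46, 172.46, 172.46].

INTERFACE

Orientations are given as [roll, pitch, yaw] about the fixed x, y, z axes, in that order (R = Rz(yaw) Ry(pitch) Rx(roll)).
In Python, from rig import r, cams, job gives the robot as it stands.
- The arm moves only by the tool arm_command, never from a script. Its arguments are lists of equal length, an entry for each row: "linear": the shift along the world's x, y, z in mm, a list of three; "twist": the turn, a rotation vector about the world's x, y, z in rad, a list of three; "claw": the closure, from 0 (fully open) to 1 (shut). In form: {"linear": [[x, y, z], ...], "twist": [[wx, wy, wz], ...], "claw": [claw, ...]}. A call has 1 to 20 rows; each row is the pose to reach, as a shift and turn from the pose commanded when the call began; what a row does not reach only later rows make up. A row lasts 1/10 s, in which the tool goes at most 50 mm and 8.59 degrees, less where a joint would pass 70% of its speed; a pose out of reach is approached as far as the arm can. A call with a gripper value outside its range is refused whole. The fingers move at their own pace and stop on an object; "newtons" is the grip in N (left out, the last holds). Time passes only in rows, so rows that repeat a pose let the fingers close. It gives the time, the measured TCP pose, the force and the opening at its end, in the units of the state.
- r.state(): the state, without advancing time (a new reading comes with each control period).
- cams.read_camera(name): name is "scene" or "top" or "wrist"; returns the picture (384x512x3 uint8, red, green, blue); there is no depth.
- cams.get_calibration(name): a dict with "intrinsics" (3x3 intrinsics, pixels), "R" (3x3) and "t" (3): a world point X has camera coordinates R X + t. Camera axes: x right, y down, z forward; pixel columns grow to the right and rows downward; lengths in m; the calibration is good to about 2 mm. The wrist camera is an equidistant fisheye: a pixel r from the principal point sees the ray r / f radians off the axis. A picture is of the moment at which its call begins: read the wrist's pose just before it. get_calibration takes no time and is no camera call; for the wrist camera it gives the pose at the moment of the call.
- job.job_done(): hands the job in, once; it reports no verdict.
The state is a dict: "t": time; "qpos": joint angles; "qd": joint speeds; "joint_torque": joint torques, N m; "position": TCP position; "ee_rot": TCP orientation; "force": force on the tool from outside, world axes, zero at the start; "ft_torque": the same for the moment, N m; "finger_gap": opening from 0.0 (shut) to 1.0 (fully open).
Only numpy, scipy, OpenCV 4.12 (cv2) and the standard library are available. Lean on these libraries where they do the work, as an engineer would, in place of code of your own. Each camera call takes 0.05 s, during which the arm holds its last target.

## Working session

There is one attempt and no reset: what is moved stays moved. The work goes in short steps, Python scripts to look and compute and a tool call to move; the robot and the scene stay as the last step left them, time stands still between calls to the robot, and variables do not carry over. Pictures are saved under pics/ and viewed, and the job is handed in when it is done.

Besides the shell and the picture viewer there is one more tool, called after "Emit:" as name(argument=value, ...) on one line, values as JSON. arm_command: Moves the arm, as the interface text tells. Its arguments: {"type":"object","properties":{"linear":{"type":"array","items":{"type":"array","items":{"type":"number"}}},"twist":{"type":"array","items":{"type":"array","items":{"type":"number"}}},"claw":{"type":"array","items":{"type":"number"}},"newtons":{"type":"number"}},"required":["linear","twist","claw"]}

```bash
ls; mkdir -p pics
python3 - <<'E'
from rig import r,cams,job
import cv2,numpy as np
print(r.state()); print(r.pinch_z)
for n in ["scene","top","wrist"]:
    c=cams.get_calibration(n); print(n,c)
    im=cams.read_camera(n); cv2.imwrite(f"pics/{n}0.png",cv2.resize(im[:,:,::-1],(800,600),interpolation=cv2.INTER_CUBIC)); np.save(f"pics/{n}0.npy",im)
E
```

```text
pics
{'t': 0.0, 'qpos': array([-73.60911921,  40.51463116,  -1.58167067,  85.08281369,
         1.26187317,  54.48269694,  -4.32617137]), 'qd': array([-0.0936698 , -0.00355431, -0.02372108, -0.05258166, -0.02473214,
        0.01728089,  0.03626377]), 'joint_torque': array([-1.89590696e-04, -8.83186769e+01,  1.23420853e+00, -2.36182505e+01,
        1.68484234e-02,  6.02297063e-03, -2.39130861e-05]), 'position': array([0.18504322, 0.5441415 , 0.23082702]), 'ee_rot': array([-1.79937322e+02,  3.55087672e-03,  1.61219816e+02]), 'force': array([ 0.30178628, -0.62711496,  0.44380846]), 'ft_torque': array([0.03106052, 0.02663121, 0.03676848]), 'finger_gap': 1.0002112750631205}
0.0187
scene {'intrinsics': array([[360.35834607,   0.        , 255.4754942 ],
       [  0.        , 360.35834607, 189.31527782],
       [  0.        ,   0.        ,   1.        ]]), 'R': array([[ 0.5252128 , -0.8507397 , -0.01983652],
       [-0.42368076, -0.24120558, -0.87310623],
       [ 0.73800145,  0.46697092, -0.4871263 ]]), 't': array([-0.28476904,  0.36040778,  0.87155116])}
top {'intrinsics': array([[355.52742969,   0.        , 254.71707582],
       [  0.        , 355.52742969, 184.738449  ],
       [  0.        ,   0.        ,   1.        ]]), 'R': array([[-0.02462721, -0.99967253, -0.00695219],
       [-0.98937989,  0.02536899, -0.14312176],
       [ 0.14325127,  0.00335367, -0.98968067]]), 't': array([0.02474515, 0.57501151, 1.12496415])}
wrist {'intrinsics': array([[297.31863964,   0.        , 254.57657582],
       [  0.        , 297.31863964, 189.43537427],
       [  0.        ,   0.        ,   1.        ]]), 'R': array([[ 0.32173139,  0.94683043, -0.00102203],
       [ 0.89523786, -0.30384851,  0.32592218],
       [ 0.30828249, -0.10577435, -0.94539605]]), 't': array([-0.573878  , -0.04305013,  0.37956526])}
```

View pics/scene0.png

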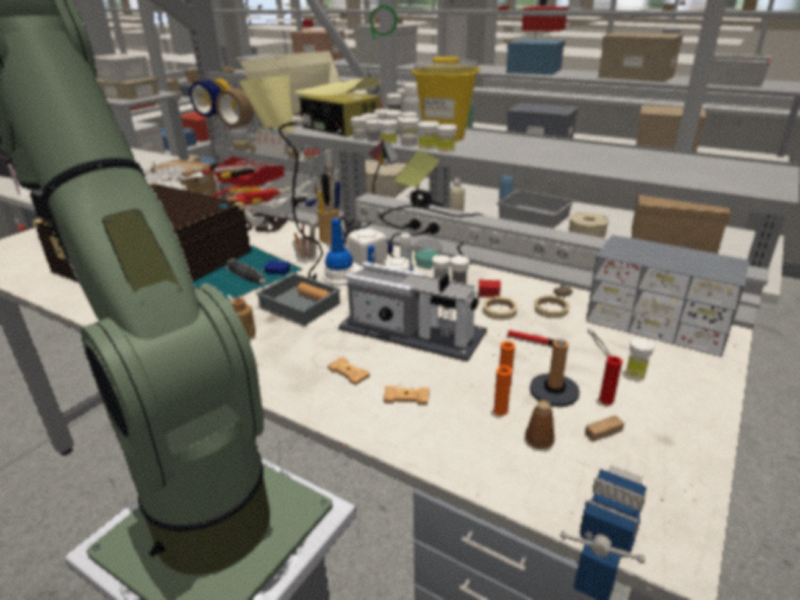

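View pics/top0.png

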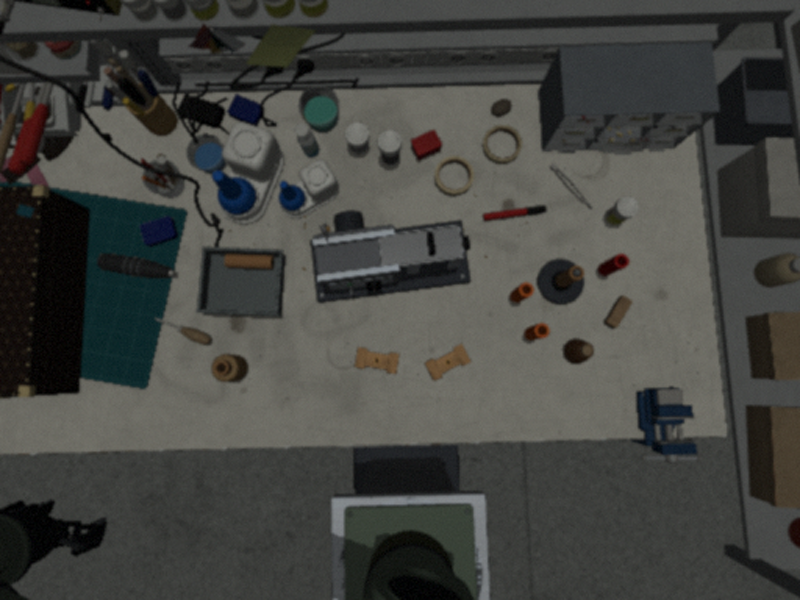

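View pics/wrist0.png

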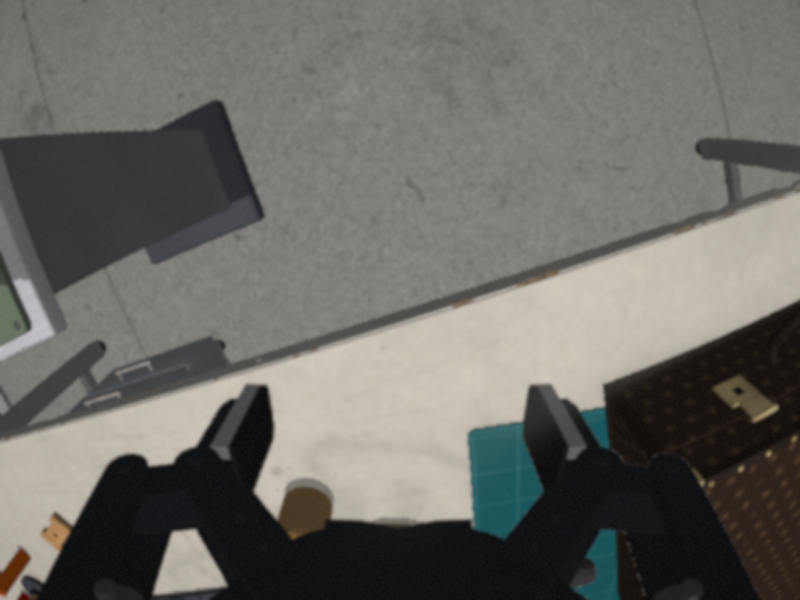

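Run:
```python
import cv2,numpy as np
t=np.load("pics/top0.npy")[:,:,::-1]; s=np.load("pics/scene0.npy")[:,:,::-1]
def c(im,x0,y0,w,h,k,n): cv2.imwrite(n,cv2.resize(np.clip(im[y0:y0+h,x0:x0+w]*1.0*(1.6 if 't' in n[5:7] else 1),0,255).astype(np.uint8),(w*k,h*k),interpolation=cv2.INTER_CUBIC))
c(t,190,135,120,110,6,"pics/t_a.png")
c(t,310,140,110,100,6,"pics/t_b.png")
c(t,95,150,100,100,6,"pics/t_c.png")
```

```text
(no output)
```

View pics/t_a.png

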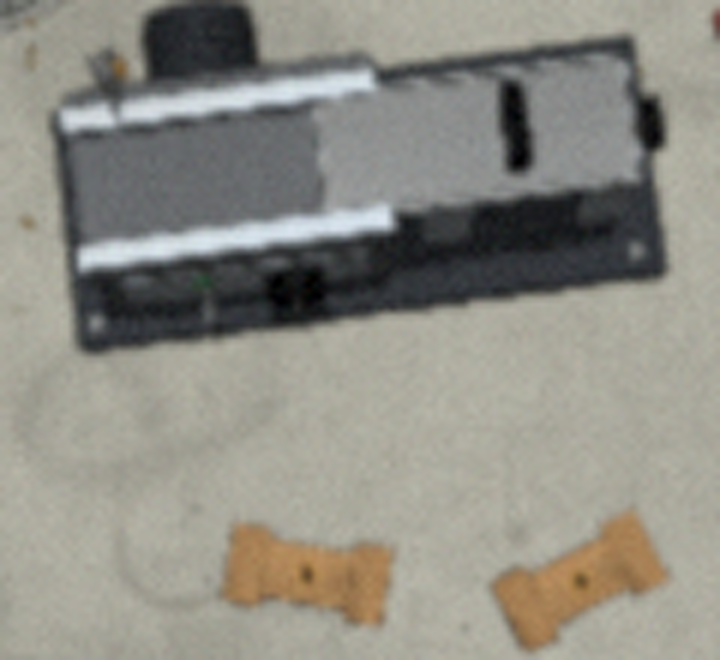

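View pics/t_b.png

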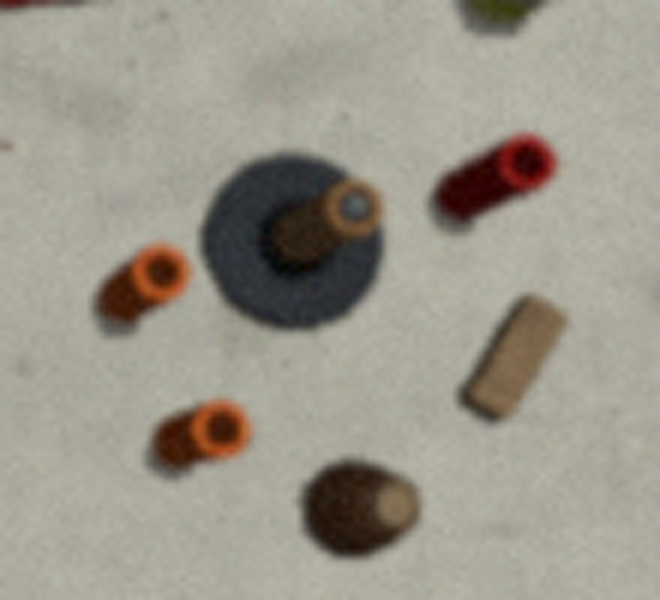

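View pics/t_c.png

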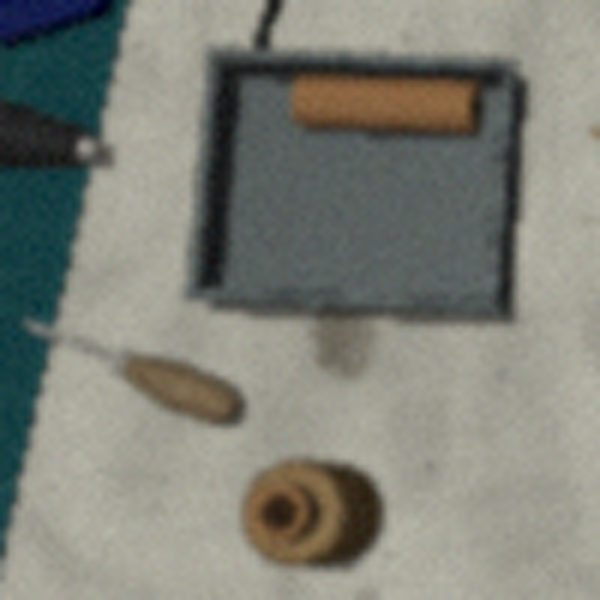

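```bash
cat > h.py <<'E'
from rig import r,cams,job
import cv2,numpy as np
from scipy.spatial.transform import Rotation as Ro
def ray(cal,u,v,name):
    K=cal["intrinsics"]; x=(u-K[0,2])/K[0,0]; y=(v-K[1,2])/K[1,1]
    if name=="wrist":
        th=np.hypot(x,y); s=np.sin(th)/th if th>1e-9 else 1; d=np.array([x*s,y*s,np.cos(th)])
    else: d=np.array([x,y,1.])
    return -cal["R"].T@cal["t"], cal["R"].T@d
def onplane(cal,u,v,z,name):
    o,d=ray(cal,u,v,name); return (o+d*(z-o[2])/d[2])[:3]
def proj(cal,X,name):
    p=cal["R"]@np.asarray(X)+cal["t"]; K=cal["intrinsics"]
    if name=="wrist":
        rr=np.hypot(p[0],p[1]); th=np.arctan2(rr,p[2]); q=p[:2]/rr*th
    else: q=p[:2]/p[2]
    return q*K[0,0]+K[:2,2]
def shot(name,fn,box=None,k=1,gain=1):
    cal=cams.get_calibration(name); im=cams.read_camera(name)
    np.save(f"pics/{fn}.npy",im); np.save(f"pics/{fn}_cal.npy",cal,allow_pickle=True)
    o=im[:,:,::-1]
    if box: x,y,w,h=box; o=o[y:y+h,x:x+w]
    o=np.clip(o*float(gain),0,255).astype(np.uint8)
    cv2.imwrite(f"pics/{fn}.png",cv2.resize(o,None,fx=k,fy=k,interpolation=cv2.INTER_CUBIC))
    return cal,im
def blobs(im,lo,hi,amin=30):
    hsv=cv2.cvtColor(im,cv2.COLOR_RGB2HSV); m=cv2.inRange(hsv,lo,hi)
    cs,_=cv2.findContours(m,cv2.RETR_EXTERNAL,cv2.CHAIN_APPROX_NONE)
    return m,[c for c in cs if cv2.contourArea(c)>=amin]
E
python3 - <<'E'
from h import *
im=np.load("pics/top0.npy"); cal=cams.get_calibration("top")
m,cs=blobs(im,(8,110,60),(22,255,255),20)
for c in cs:
    M=cv2.moments(c);u,v=M["m10"]/M["m00"],M["m01"]/M["m00"]
    pts=np.array([onplane(cal,*p[0],.012,"top")[:2] for p in c])
    rc=cv2.minAreaRect((pts*1000).astype(np.float32))
    print(cv2.contourArea(c),(u,v),onplane(cal,u,v,.012,"top"),rc)
print("bar",[onplane(cal,190+x/6,135+y/6,.162,"top") for x,y in [(512,82),(515,125),(519,170)]])
print("base corners",[onplane(cal,190+x/6,135+y/6,.01,"top") for x,y in [(82,345),(665,272),(632,42)]])
def T(ox,oy,k,x,y,z): return onplane(cal,ox+x/k,oy+y/k,z,"top")
print("stand foot", T(310,140,6,292,241,.008),"core top",T(310,140,6,354,209,.12))
print("spool top",T(95,150,6,277,513,.1))
print("tray corners top",[T(95,150,6,*p,.045) for p in [(212,52),(522,65),(515,315),(193,297)]])
print("oldcore",T(95,150,6,385,103,.034))
for n,p in dict(o1=(160,272),o2=(222,430),red=(525,163)).items(): print(n,T(310,140,6,*p,.08))
E
```

```text
165.5 (143.932527693857, 235.07351460221548) [0.42110737 0.38045569 0.012     ] ((421.4099426269531, 380.3351135253906), (47.09732437133789, 45.80547332763672), 88.59513854980469)
210.0 (240.6404761904762, 230.30714285714285) [0.42881999 0.06063231 0.012     ] ((429.4402160644531, 60.0040283203125), (83.87883758544922, 37.15813446044922), 79.71595001220703)
212.5 (286.0698039215686, 231.47058823529412) [ 0.42130249 -0.08919821  0.012     ] ((420.73736572265625, -89.56587982177734), (38.05460739135742, 84.40190887451172), 26.056730270385742)
60.0 (346.1972222222222, 211.075) [ 0.48352534 -0.29131952  0.012     ] ((483.7725524902344, -292.2235107421875), (30.082983016967773, 26.57779884338379), 88.5564193725586)
58.5 (336.065527065527, 185.13960113960113) [ 0.57134995 -0.26270719  0.012     ] ((571.1781005859375, -262.829833984375), (28.40163230895996, 30.449892044067383), 24.96220588684082)
177.5 (158.24976525821594, 166.4657276995305) [0.65079676 0.33636719 0.012     ] ((650.682373046875, 335.896728515625), (99.06002807617188, 24.201940536499023), 88.50609588623047)
bar [array([ 0.66503197, -0.05422763,  0.162     ]), array([ 0.64316371, -0.05499346,  0.162     ]), array([ 0.62040539, -0.05621464,  0.162     ])]
base corners [array([0.55803926, 0.18267231, 0.01      ]), array([ 0.59102535, -0.14548401,  0.01      ]), array([ 0.724379  , -0.13239896,  0.01      ])]
stand foot [ 0.58688614 -0.34072608  0.008     ] core top [ 0.58575426 -0.34067138  0.12      ]
spool top [0.41907646 0.36109661 0.1       ]
tray corners top [array([0.67277785, 0.42020764, 0.045     ]), array([0.66097019, 0.24875595, 0.045     ]), array([0.52275364, 0.25190728, 0.045     ]), array([0.53699555, 0.42707808, 0.045     ])]
oldcore [0.64383256 0.32714067 0.034     ]
o1 [ 0.56132026 -0.24911442  0.08      ]
o2 [ 0.47729506 -0.27661433  0.08      ]
red [ 0.61474565 -0.44586118  0.08      ]
```

Candidates (800-px top view): the core is the brown tube on the stand at (572,275). It is not the orange tubes (523,292) and (538,331), the red tube (613,263) or the old core in the tray (248,262). The bobbins are at (377,360) and (447,362), not the beech block (620,311). The spool is at (228,367), not the cone (578,350). The crops confirm these choices. Next I move above the cover bar.

Emit:
arm_command(linear=[[458,-599,60],[458,-599,60],[458,-599,60],[458,-599,60],[458,-599,60],[458,-599,60],[458,-599,60],[458,-599,60],[458,-599,60],[458,-599,60],[458,-599,60],[458,-599,60],[458,-599,60],[458,-599,60],[458,-599,60],[458,-599,60],[458,-599,60],[458,-599,60],[458,-599,60],[458,-599,60]], twist=[[0,0,0.428],[0,0,0.428],[0,0,0.428],[0,0,0.428],[0,0,0.428],[0,0,0.428],[0,0,0.428],[0,0,0.428],[0,0,0.428],[0,0,0.428],[0,0,0.428],[0,0,0.428],[0,0,0.428],[0,0,0.428],[0,0,0.428],[0,0,0.428],[0,0,0.428],[0,0,0.428],[0,0,0.428],[0,0,0.428]], claw=[0,0,0,0,0,0,0,0,0,0,0,0,0,0,0,0,0,0,0,0])

```text
t: 2.15
position: [0.6429, -0.0537, 0.2916]
ee_rot: [-180.0, 0.0, -174.2]
force: [0.3, -0.3, 0.5]
finger_gap: 1.004
```

Run:
```python
from h import *
s=r.state(); print(s['t'],s['position'],s['ee_rot'],s['qpos'])
shot("wrist","w1",k=1.5)
```

```text
2.15 [ 0.64287739 -0.05366423  0.2916273 ] [-1.79996837e+02  1.73500189e-02 -1.74184635e+02] [  7.14358397  44.89564253 -13.15327772  61.64508707   9.60081757
  74.41344574  90.95982799]
```

View pics/w1.png

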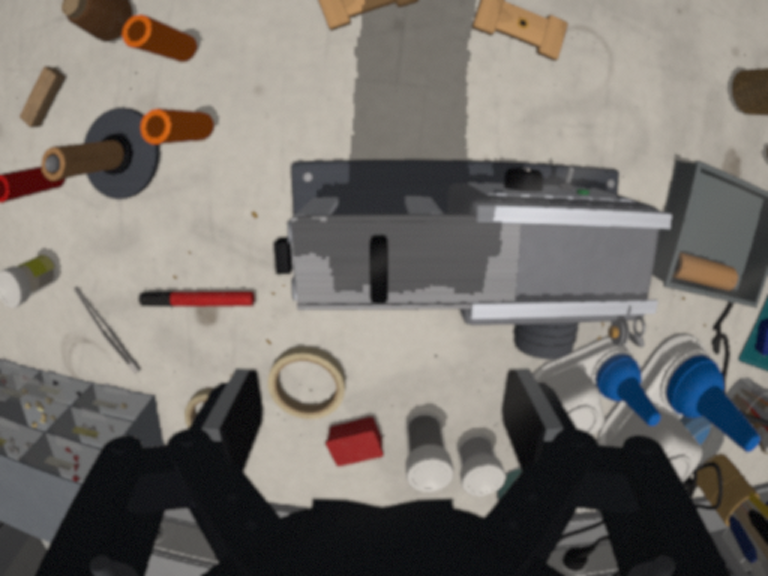

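Run:
```python
from h import *
cal=np.load("pics/w1_cal.npy",allow_pickle=True).item()
im=np.load("pics/w1.npy")
P=lambda x,y,z:onplane(cal,x/1.5,y/1.5,z,"wrist").round(4)
print("bar top ends",P(379,236,.162),P(379,302,.162),P(379,268,.162))
a,b=P(297,162,.0),P(617,168,.0);print("base front edge",a,b,np.degrees(np.arctan2(-(b-a)[0],(b-a)[1])))
a,b=P(475,222,.14),P(670,214,.14)
print("front of cover edge",P(297,221,.136),P(470,221,.136)); print("rear edge",P(297,306,.136),P(465,308,.136))
print("screws",P(308,177,.012),P(612,183,.012))
# bar mask
g=im.max(2)[150:210,235:270]; print((g<60).astype(int).sum(0)); ys,xs=np.nonzero(g<60); print(xs.mean()+235,ys.mean()+150)
print("core top",P(54,163,.12),"foot",P(121,153,.008))
```

```text
bar top ends [ 0.6215 -0.0586  0.162 ] [ 0.6653 -0.0543  0.162 ] [ 0.6422 -0.0566  0.162 ]
base front edge [ 0.5919 -0.1428  0.    ] [0.554 0.186 0.   ] 6.57533042380616
front of cover edge [ 0.6222 -0.1151  0.136 ] [0.6101 0.0026 0.136 ]
rear edge [ 0.6847 -0.1123  0.136 ] [0.6739 0.0093 0.136 ]
screws [ 0.6046 -0.1289  0.012 ] [0.5707 0.1761 0.012 ]
[ 0  0  0  0  0  0  0  0  0  0  0 11 40 44 45 45 45 45 45 46 45 45 42 32
  0  0  0  0  0  0  0  0  0  0  0]
252.26792452830188 178.36037735849055
core top [ 0.5878 -0.3383  0.12  ] foot [ 0.5879 -0.3373  0.008 ]
```

The wrist view shows the cover bar at (379,268) in the 1.5x picture. That puts it at (0.643,-0.056), with the winder's yaw about 6°. I descend and grip it.

Emit:
arm_command(linear=[[0,-2,-30],[0,-2,-60],[0,-2,-90],[0,-2,-120],[0,-2,-135],[0,-2,-145],[0,-2,-145],[0,-2,-145],[0,-2,-145],[0,-2,-145],[0,-2,-145],[0,-2,-145],[0,-2,-145],[0,-2,-145],[0,-2,-145]], twist=[[0,0,0],[0,0,0],[0,0,0],[0,0,0],[0,0,0],[0,0,0],[0,0,0],[0,0,0],[0,0,0],[0,0,0],[0,0,0],[0,0,0],[0,0,0],[0,0,0],[0,0,0]], claw=[0.4,0.4,0.5,0.5,0.5,0.5,0.7,0.8,0.9,1,1,1,1,1,1], newtons=30)

```text
t: 3.7
position: [0.6436, -0.0566, 0.1474]
ee_rot: [-180.0, 0.1, -174.3]
force: [-1.5, 1.0, 7.7]
finger_gap: 0.131
```

Emit:
arm_command(linear=[[-1,10,0],[-2,20,0],[-3,30,0],[-4.2,40,0],[-5.2,50,0],[-6.3,60,0],[-7.3,70,0],[-8.4,80,0],[-9.4,90,0],[-10.5,100,0],[-11.5,110,0],[-12.2,117,0],[-12.4,119,0],[-12.4,119,0],[-12.4,119,0],[-12.4,119,0]], twist=[[0,0,0],[0,0,0],[0,0,0],[0,0,0],[0,0,0],[0,0,0],[0,0,0],[0,0,0],[0,0,0],[0,0,0],[0,0,0],[0,0,0],[0,0,0],[0,0,0],[0,0,0],[0,0,0]], claw=[1,1,1,1,1,1,1,1,1,1,1,1,1,1,1,1])

```text
t: 5.3
position: [0.6313, 0.0557, 0.1473]
ee_rot: [-179.5, 0.0, -174.5]
force: [-1.7, -32.0, 11.4]
finger_gap: 0.134
```

Emit:
arm_command(linear=[[0,-5,0],[0,-5,0],[0,-5,0],[0,-5,0],[0,-5,0],[0,-5,15],[0,-5,40],[0,-5,80],[0,-5,130],[-10,-65,145],[-10,-105,145],[-10,-105,145],[-10,-105,145],[-10,-105,145]], twist=[[0,0,0],[0,0,0],[0,0,0],[0,0,0],[0,0,0],[0,0,0],[0,0,0],[0,0,0],[0,0,0],[0,0,0],[0,0,0],[0,0,0],[0,0,0],[0,0,0]], claw=[1,0.9,0.6,0.4,0.4,0.3,0,0,0,0,0,0,0,0])

```text
t: 6.7
position: [0.6208, -0.0413, 0.2911]
ee_rot: [180.0, -0.0, -174.2]
force: [-0.1, -0.3, -0.2]
finger_gap: 1.004
```

Run:
```python
from h import *
s=r.state(); print(s['t'],s['position'],s['ee_rot'],s['force'])
shot("wrist","w2",k=1.5)
```

```text
6.7 [ 0.62075182 -0.04132313  0.29109987] [ 1.79954479e+02 -8.99905937e-03 -1.74187136e+02] [-0.11130217 -0.33308144 -0.2081445 ]
```

View pics/w2.png

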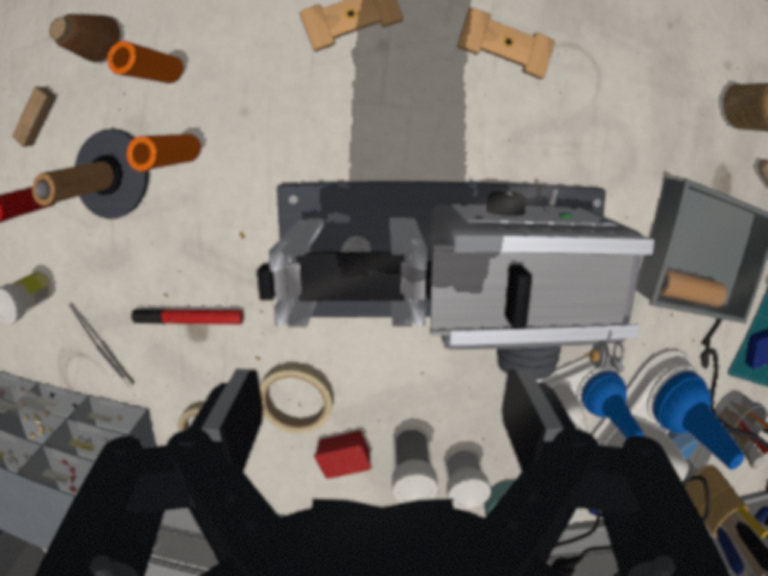

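Run:
```python
from h import *
im=np.load("pics/w2.npy")[:,:,::-1]
cv2.imwrite("pics/w2c.png",cv2.resize(im[135:225,165:365],None,fx=4,fy=4,interpolation=cv2.INTER_CUBIC))
```

```text
(no output)
```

View pics/w2c.png

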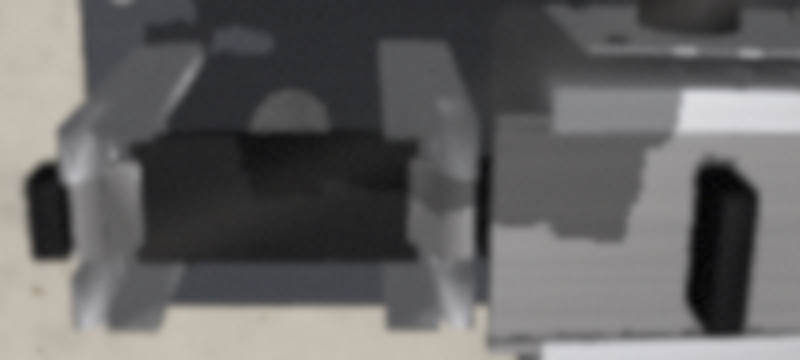

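Run:
```python
from h import *
c2=np.load("pics/w2_cal.npy",allow_pickle=True).item();c1=np.load("pics/w1_cal.npy",allow_pickle=True).item()
P=lambda x,y,z:onplane(c2,165+x/4,135+y/4,z,"wrist").round(4)
print("bar",P(741,190,.162),P(741,330,.162), "sides",P(725,260,.162),P(757,260,.162))
print("cover left now",P(490,115,.136),P(490,345,.136),"shut",onplane(c1,297/1.5,221/1.5,.136,"wrist"),onplane(c1,297/1.5,306/1.5,.136,"wrist"))
print("guide: near-left outer bevel",P(60,135,.131),"far-left",P(75,327,.131),"far-right",P(472,327,.131),"near-right",P(470,130,.131))
y=np.array([-np.sin(np.radians(6)),np.cos(np.radians(6))])
print(onplane(c1,252.3+.5,178.4,.162,"wrist"))
# expected projections of guide box for centre candidates
Rz=Ro.from_euler('z',6,degrees=True).as_matrix()
C=np.array([.643,-.0565,.131])
for sx in(-22,22):
  for sy in(-46.5,46.5):
    print(sx,sy,((proj(c2,C+Rz@np.array([sx,sy,0])/1000,"wrist")-[165,135])*4).round())
```

```text
bar [0.6137 0.0522 0.162 ] [0.651  0.0604 0.162 ] sides [0.6323 0.0518 0.162 ] [0.6315 0.0604 0.162 ]
cover left now [ 0.6081 -0.0094  0.136 ] [ 6.727e-01 -4.000e-04  1.360e-01] shut [ 0.62221402 -0.11511687  0.136     ] [ 0.68472593 -0.11233352  0.136     ]
guide: near-left outer bevel [ 0.6259 -0.1219  0.131 ] far-left [ 0.6818 -0.1166  0.131 ] far-right [ 0.6699 -0.0053  0.131 ] near-right [ 0.6139 -0.0134  0.131 ]
[ 0.64195995 -0.05645429  0.162     ]
-22 -46.5 [121. 141.]
-22 46.5 [472. 139.]
22 -46.5 [132. 294.]
22 46.5 [468. 294.]
```

Emit:
arm_command(linear=[[40,-22,-20],[80,-22,-40],[80,-22,-40],[80,-22,-40],[80,-22,-40]], twist=[[0,0,0],[0,0,0],[0,0,0],[0,0,0],[0,0,0]], claw=[0,0,0,0,0])

```text
t: 7.25
position: [0.7005, -0.0637, 0.2522]
ee_rot: [-180.0, 0.0, -174.2]
force: [-0.5, 0.6, 0.9]
finger_gap: 0.998
```

Run:
```python
from h import *
s=r.state(); print(s['t'],s['position'],s['ee_rot'],s['force'])
cal,im=shot("wrist","w3",k=1.5)
u,v=proj(cal,[.644,-.064,.131],"wrist"); print(u,v)
x0,y0=int(u)-80,int(v)-60; print(x0,y0)
cv2.imwrite("pics/w3c.png",cv2.resize(im[y0:y0+120,x0:x0+160,::-1],None,fx=5,fy=5,interpolation=cv2.INTER_CUBIC))
shot("top","t3",box=(230,130,120,90),k=6,gain=1.6)
```

```text
7.25 [ 0.70045822 -0.06370319  0.25222258] [-1.79995126e+02  4.95019421e-02 -1.74195484e+02] [-0.53944744  0.5746242   0.85364281]
261.8930832644633 121.44778149442207
181 61
```

View pics/w3c.png

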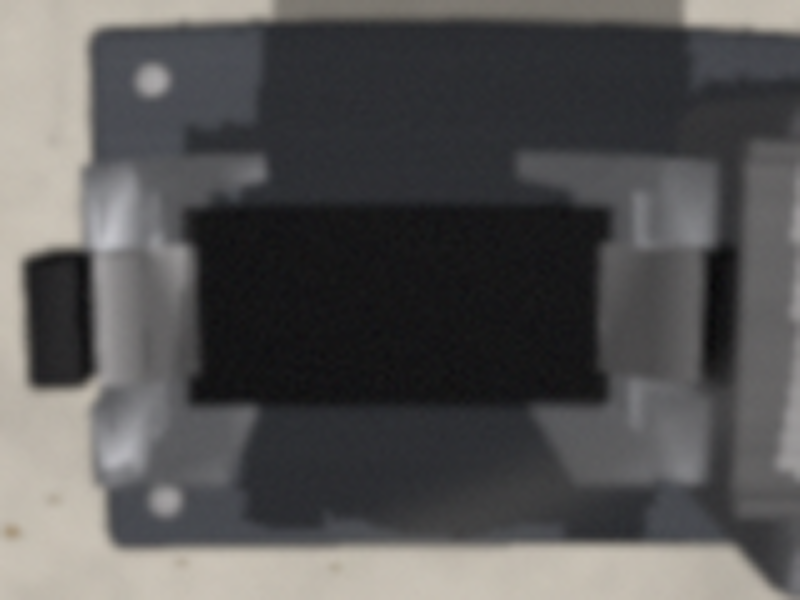

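View pics/t3.png

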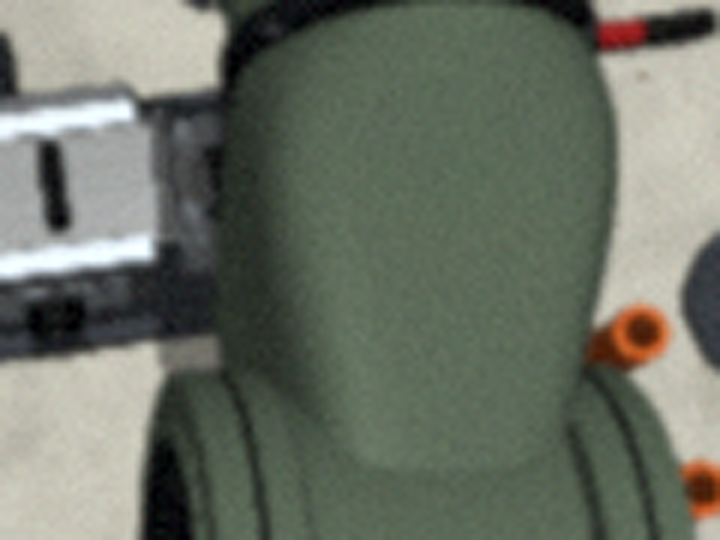

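Run:
```python
from h import *
c=np.load("pics/w3_cal.npy",allow_pickle=True).item()
P=lambda x,y,z:onplane(c,181+x/5,61+y/5,z,"wrist")
def rep(n,ps,z):
    q=np.array([P(*p,z) for p in ps])[:,:2]; print(n,q.round(4).tolist(),"ctr",q.mean(0).round(4))
    a,b,d,e=q; f=lambda v:np.degrees(np.arctan2(-v[0],v[1])).round(2)
    print("   yaw",f(b-a),f(d-e)," size y",np.linalg.norm(b-a),np.linalg.norm(d-e)," x",np.linalg.norm(e-a),np.linalg.norm(d-b))
rep("follower",[(190,207),(608,207),(608,403),(190,403)],.105)
rep("guide outer",[(86,162),(717,160),(704,486),(98,486)],.131)
rep("lips",[(197,245),(603,245),(597,376),(200,376)],.105)
```

```text
follower [[0.6319, -0.1061], [0.6234, -0.026], [0.662, -0.0209], [0.6705, -0.103]] ctr [ 0.647 -0.064]
   yaw 6.05 5.95  size y 0.08058194410953662 0.08255213355483576  x 0.03871380672440391 0.03886115535592319
guide outer [[0.6239, -0.1223], [0.6118, -0.0118], [0.6711, -0.0055], [0.6826, -0.1162]] ctr [ 0.6474 -0.0639]
   yaw 6.29 5.91  size y 0.11114724240819378 0.11121662429917321  x 0.05896811730962129 0.05969228209879474
lips [[0.6392, -0.1041], [0.631, -0.026], [0.6569, -0.0238], [0.665, -0.1014]] ctr [ 0.648  -0.0639]
   yaw 6.04 5.96  size y 0.07853774438547481 0.07803930625708899  x 0.02586749311799906 0.025979241466269502
```

The view shows the follower plate and guides centred at (0.6472,-0.0639), yaw about 6°. The cover is fully open, as it ran into its stop. The bar started about 7 mm from its shut position. Next I move above the left bobbin.

Emit:
arm_command(linear=[[-30,10,0],[-60,30,0],[-110,50,-5],[-160,80,-10],[-220,100,-30],[-272,124,-60],[-272,124,-60],[-272,124,-60],[-272,124,-60],[-272,124,-60],[-272,124,-60],[-272,124,-60],[-272,124,-60],[-272,124,-60],[-272,124,-60],[-272,124,-60]], twist=[[0,0,-0.15],[0,0,-0.3],[0,0,-0.45],[0,0,-0.6],[0,0,-0.75],[0,0,-0.9],[0,0,-1.05],[0,0,-1.2],[0,0,-1.35],[0,0,-1.5],[0,0,-1.65],[0,0,-1.8],[0,0,-1.847],[0,0,-1.847],[0,0,-1.847],[0,0,-1.847]], claw=[0,0,0,0,0,0,0,0,0,0,0,0,0,0,0,0])

```text
t: 8.95
position: [0.4287, 0.0594, 0.1916]
ee_rot: [180.0, -0.0, 80.0]
force: [0.2, 0.2, 0.6]
finger_gap: 0.998
```

```bash
cat >> h.py <<'E'
def bob(cal,im,z=.012):
    m,cs=blobs(im,(8,100,90),(25,255,255),300)
    for c in cs:
        pts=np.array([onplane(cal,*p[0],z,"wrist")[:2] for p in c])
        rc=cv2.minAreaRect((pts*1000).astype(np.float32)); M=cv2.moments((pts*1e4).astype(np.float32).reshape(-1,1,2))
        print("contour area",cv2.contourArea(c),"px",c.reshape(-1,2).mean(0).round(),"centroid",(M['m10']/M['m00']/1e4).__round__(4),(M['m01']/M['m00']/1e4).__round__(4),"rect",np.round(rc[0],1),np.round(rc[1],1),round(rc[2],1))
E
python3 - <<'E'
from h import *
s=r.state(); print(s['t'],s['position'],s['ee_rot'],s['qpos'].round(1))
cal,im=shot("wrist","w4",k=1.5)
bob(cal,im)
E
```

```text
8.95 [0.42868529 0.05937957 0.19162359] [ 1.79973185e+02 -3.11972209e-02  8.00210167e+01] [-22.5  34.3  17.6 116.7 -19.   31.7  -1.5]
contour area 365.0 px [380. 368.] centroid 0.5973 -0.3664 rect [ 596.  -355.3] [ 39.5 114.3] 7.6
contour area 1441.5 px [267. 273.] centroid 0.4218 -0.0877 rect [421.8 -87.6] [42.4 89.4] 25.7
contour area 2229.5 px [254. 165.] centroid 0.429 0.0597 rect [429.1  59.7] [86.9 40.6] 79.1
```

View pics/w4.png

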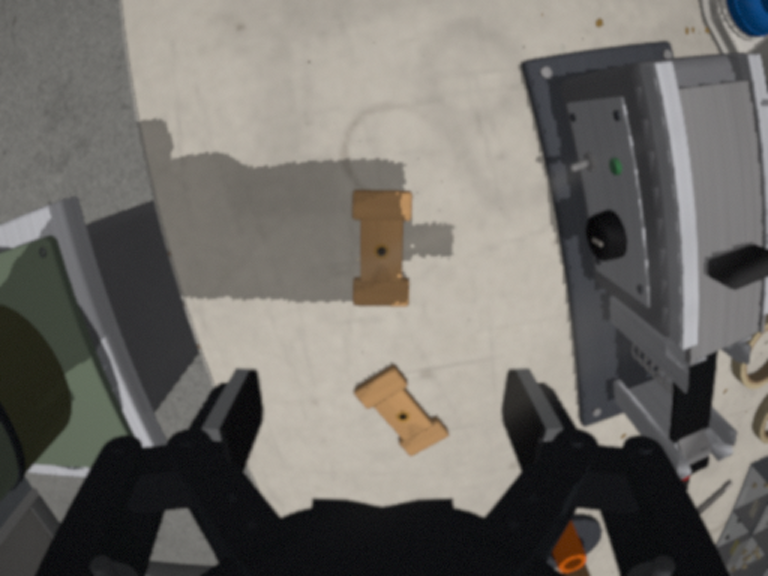

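The bobbin's eye is at (381,251), at (0.429,0.060), yaw 79°. I descend and grip its waist.

Emit:
arm_command(linear=[[0,0,-40],[0,0,-80],[0,0,-120],[0,0,-150],[0,0,-170],[0,0,-182],[0,0,-189],[0,0,-189],[0,0,-189],[0,0,-189],[0,0,-189],[0,0,-189],[0,0,-189],[0,0,-189]], twist=[[0,0,-0.015],[0,0,-0.015],[0,0,-0.015],[0,0,-0.015],[0,0,-0.015],[0,0,-0.015],[0,0,-0.015],[0,0,-0.015],[0,0,-0.015],[0,0,-0.015],[0,0,-0.015],[0,0,-0.015],[0,0,-0.015],[0,0,-0.015]], claw=[0.35,0.35,0.35,0.35,0.35,0.35,0.35,0.5,0.6,0.8,1,1,1,1], newtons=90)

```text
t: 10.4
position: [0.4299, 0.0595, 0.004]
ee_rot: [-180.0, 0.0, 79.1]
force: [-2.5, -1.6, 13.9]
finger_gap: 0.339
```

Emit:
arm_command(linear=[[0,0,5],[0,0,20],[0,0,60],[0,0,110],[0,0,160],[0,0,205],[40,-20,205],[80,-45,205],[120,-65,205],[160,-90,205],[200,-110,205],[217,-123,205],[217,-123,205],[217,-123,205],[217,-123,205]], twist=[[0,0,0],[0,0,0],[0,0,0],[0,0,0],[0,0,0],[0,0,0],[0,0,0.1],[0,0,0.2],[0,0,0.25],[0,0,0.296],[0,0,0.296],[0,0,0.296],[0,0,0.296],[0,0,0.296],[0,0,0.296]], claw=[1,1,1,1,1,1,1,1,1,1,1,1,1,1,1])

```text
t: 11.9
position: [0.6461, -0.0627, 0.2085]
ee_rot: [-179.9, 0.0, 96.1]
force: [-0.2, 0.0, -0.9]
finger_gap: 0.337
```

Run:
```python
from h import *
s=r.state(); print(s['t'],s['position'],s['ee_rot'],s['force'],s['finger_gap'])
cal,im=shot("wrist","w5",k=1.5)
```

```text
11.9 [ 0.64613439 -0.06269217  0.20853077] [-1.79925523e+02  5.71787667e-03  9.60548517e+01] [-0.22464281  0.04955822 -0.93759381] 0.3372114037984496
```

View pics/w5.png

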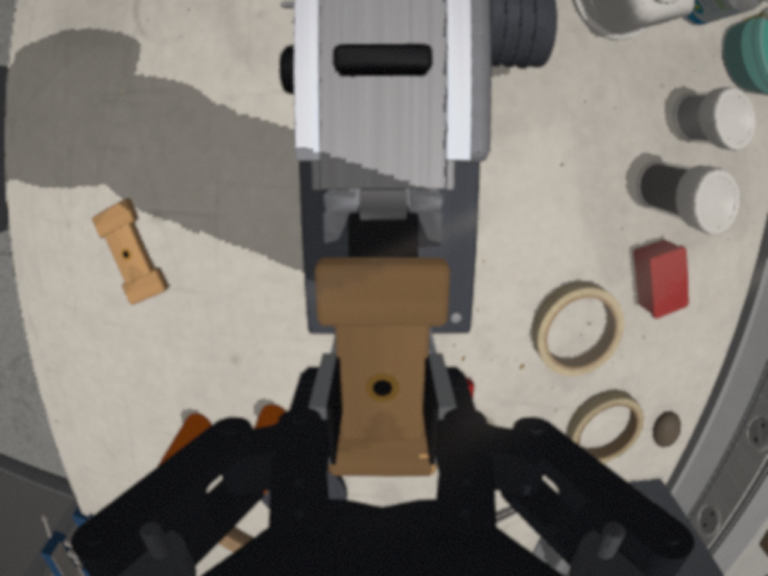

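Run:
```python
from h import *
c=np.load("pics/w5_cal.npy",allow_pickle=True).item(); im=np.load("pics/w5.npy")
P=lambda x,y,z:onplane(c,x/1.5,y/1.5,z,"wrist")
eye=P(383,387,.2165); print("eye",eye)
for n,ps in dict(topend=[(317,262),(448,262)],botend=[(331,474),(435,474)],headwaist=[(318,325),(450,325)]).items():
    print(n,[P(*p,.2165).round(4) for p in ps],np.mean([P(*p,.2165) for p in ps],0).round(4))
a=np.radians(6.05);R=np.array([[np.cos(a),np.sin(a)],[-np.sin(a),np.cos(a)]])  # world->winder
C=np.array([.6472,-.0639]); T=np.array([.6461,-.0627])
print("TCP in winder",R@(T-C),"eye in winder",R@(eye[:2]-C))
for n,ps,z in [("rails",[(297,150),(489,150)],.14),("bar",[(335,58),(432,58)],.162),("gh",[(325,195),(441,195)],.131),("follower",[(348,235),(418,235)],.105),("base",[(307,320),(472,320)],.012)]:
    print(n,[ (R@(P(*p,z)[:2]-C)).round(4) for p in ps], np.mean([(R@(P(*p,z)[:2]-C)) for p in ps],0).round(4))
x0,y0=190,100
cv2.imwrite("pics/w5c.png",cv2.resize(im[100:180,190:320,::-1],None,fx=6,fy=6,interpolation=cv2.INTER_CUBIC))
```

```text
eye [ 0.64722302 -0.0636418   0.2165    ]
topend [array([ 0.6218, -0.0206,  0.2165]), array([ 0.6626, -0.0163,  0.2165])] [ 0.6422 -0.0184  0.2165]
botend [array([ 0.631 , -0.1082,  0.2165]), array([ 0.6726, -0.1037,  0.2165])] [ 0.6518 -0.106   0.2165]
headwaist [array([ 0.6233, -0.0422,  0.2165]), array([ 0.6667, -0.0376,  0.2165])] [ 0.645  -0.0399  0.2165]
TCP in winder [-0.0009674   0.00130925] eye in winder [5.01055164e-05 2.54338794e-04]
rails [array([-0.0403,  0.0786]), array([0.0501, 0.0791])] [0.0049 0.0788]
bar [array([-0.0197,  0.118 ]), array([0.0202, 0.118 ])] [0.0002 0.118 ]
gh [array([-0.0286,  0.0555]), array([0.0288, 0.0556])] [0.0001 0.0555]
follower [array([-0.0196,  0.0292]), array([0.0198, 0.0292])] [0.0001 0.0292]
base [array([-0.063 , -0.0638]), array([ 0.0749, -0.0638])] [ 0.0059 -0.0638]
```

View pics/w5c.png

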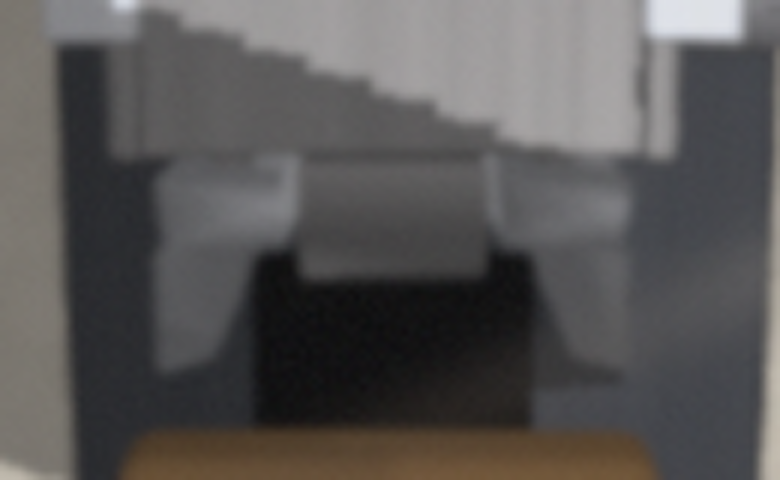

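The held bobbin's eye at (383,387) lies 0.3 mm from the magazine axis measured in the same picture. I press it down.

Emit:
arm_command(linear=[[0,0,-25],[0,0,-50],[0,0,-65],[0,0,-72],[0,0,-78],[0,0,-83],[0,0,-88],[0,0,-88],[0,0,-88]], twist=[[0,0,0],[0,0,0],[0,0,0],[0,0,0],[0,0,0],[0,0,0],[0,0,0],[0,0,0],[0,0,0]], claw=[1,1,1,1,1,1,1,1,1])

```text
t: 12.85
position: [0.6467, -0.0633, 0.1202]
ee_rot: [-179.9, 0.0, 96.0]
force: [-0.2, 0.5, 0.2]
finger_gap: 0.339
```

Emit:
arm_command(linear=[[0,0,-5],[0,0,-10],[0,0,-14],[0,0,-18],[0,0,-22],[0,0,-25],[0,0,-27],[0,0,-28],[0,0,-28],[0,0,-28]], twist=[[0,0,0],[0,0,0],[0,0,0],[0,0,0],[0,0,0],[0,0,0],[0,0,0],[0,0,0],[0,0,0],[0,0,0]], claw=[1,1,1,1,1,1,1,1,1,1])

```text
t: 13.85
position: [0.6466, -0.0636, 0.092]
ee_rot: [-179.9, 0.0, 96.0]
force: [1.0, -0.4, 2.2]
finger_gap: 0.338
```

Emit:
arm_command(linear=[[0,0,0],[0,0,0],[0,0,0],[0,0,0],[0,0,0],[0,0,10],[0,0,40],[0,0,80],[0,0,120],[0,0,120]], twist=[[0,0,0],[0,0,0],[0,0,0],[0,0,0],[0,0,0],[0,0,0],[0,0,0],[0,0,0],[0,0,0],[0,0,0]], claw=[0.6,0.5,0.4,0.35,0.35,0.35,0.35,0.35,0.2,0])

```text
t: 14.85
position: [0.6483, -0.064, 0.2179]
ee_rot: [179.6, 0.1, 96.0]
force: [0.2, -0.1, -0.4]
finger_gap: 0.945
```

Run:
```python
from h import *
s=r.state(); print(s['t'],s['position'],s['ee_rot'],s['force'],s['finger_gap'])
cal,im=shot("wrist","w6",k=1.5)
bob(cal,im)
```

```text
14.85 [ 0.64829502 -0.06403202  0.21785614] [1.79649934e+02 1.34534181e-01 9.60143242e+01] [ 0.19975817 -0.10898997 -0.37793235] 0.9445510732546887
contour area 347.0 px [180. 294.] centroid 0.5576 -0.2866 rect [ 555.5 -284.7] [120.6  17.7] 77.1
contour area 3181.5 px [252. 182.] centroid 0.6502 -0.0951 rect [650.2 -95.1] [ 57.4 118.5] 5.8
contour area 1303.5 px [ 87. 165.] centroid 0.4251 -0.0906 rect [424.9 -90.1] [43.9 86.1] 25.7
```

View pics/w6.png

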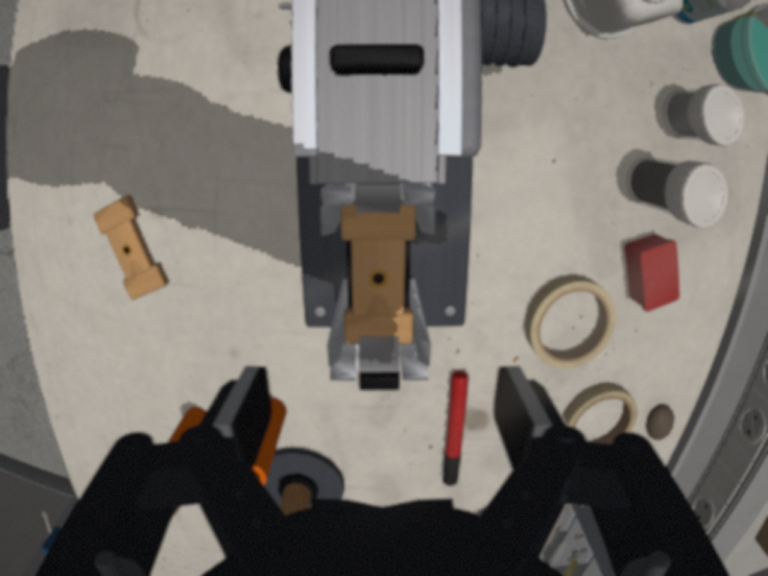

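Run:
```python
from h import *
c=np.load("pics/w6_cal.npy",allow_pickle=True).item(); im=np.load("pics/w6.npy")
cv2.imwrite("pics/w6c.png",cv2.resize(im[110:260,190:310,::-1],None,fx=4,fy=4,interpolation=cv2.INTER_CUBIC))
P=lambda x,y,z:onplane(c,x/1.5,y/1.5,z,"wrist").round(4)
for z in (.105,.117,.131): print(z,P(378,279,z),np.linalg.norm(P(352,260,z)-P(406,260,z)))
```

```text
0.105 [ 0.6474 -0.0657  0.105 ] 0.031970767898190935
0.117 [ 0.647  -0.0617  0.117 ] 0.030468508332374914
0.131 [ 0.6466 -0.057   0.131 ] 0.028756912212544616
```

View pics/w6c.png

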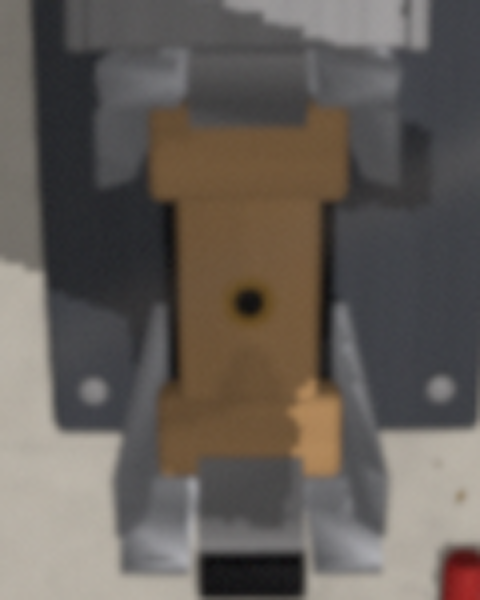

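Both lips lie over the first bobbin, and its scale matches z = 0.105. Next I go to the second bobbin.

Emit:
arm_command(linear=[[-40,-4,0],[-90,-9,0],[-140,-14,-10],[-190,-19,-20],[-226,-24,-28],[-226,-24,-28],[-226,-24,-28],[-226,-24,-28]], twist=[[0,0,0.08],[0,0,0.16],[0,0,0.24],[0,0,0.3],[0,0,0.344],[0,0,0.344],[0,0,0.344],[0,0,0.344]], claw=[0,0,0,0,0,0,0,0])

```text
t: 15.7
position: [0.4216, -0.0874, 0.1839]
ee_rot: [-180.0, 0.1, 115.7]
force: [-0.2, -0.8, 0.1]
finger_gap: 0.996
```

Run:
```python
from h import *
s=r.state(); print(s['t'],s['position'],s['ee_rot'],s['qpos'].round(1))
cal,im=shot("wrist","w7",k=1.5)
bob(cal,im)
```

```text
15.7 [ 0.42157644 -0.08742782  0.18394413] [-1.79954812e+02  5.57707083e-02  1.15731102e+02] [  2.1  34.1   8.9 117.5 -10.1  29.1  44.1]
contour area 1215.5 px [454. 262.] centroid 0.7553 -0.0919 rect [753.9 -88.7] [ 62.9 115.3] 6.6
contour area 2291.5 px [253. 168.] centroid 0.4209 -0.0905 rect [421.1 -90.5] [40.7 87.7] 25.5
```

View pics/w7.png

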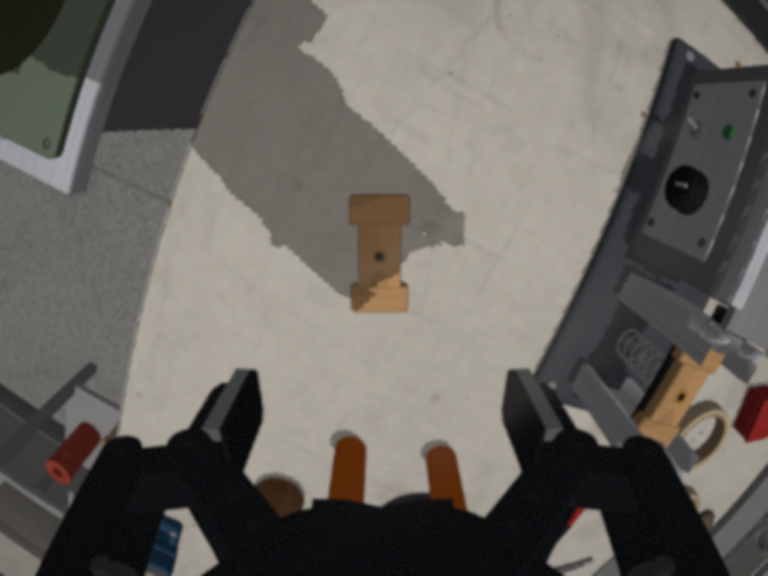

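Emit:
arm_command(linear=[[0,-3,-40],[0,-3,-80],[0,-3,-120],[0,-3,-145],[0,-3,-165],[0,-3,-176],[0,-3,-181],[0,-3,-181],[0,-3,-181],[0,-3,-181],[0,-3,-181],[0,-3,-181],[0,-3,-181],[0,-3,-181]], twist=[[0,0,0],[0,0,0],[0,0,0],[0,0,0],[0,0,0],[0,0,0],[0,0,0],[0,0,0],[0,0,0],[0,0,0],[0,0,0],[0,0,0],[0,0,0],[0,0,0]], claw=[0.35,0.35,0.35,0.35,0.35,0.35,0.35,0.5,0.6,0.8,1,1,1,1], newtons=90)

```text
t: 17.15
position: [0.4228, -0.0909, 0.0052]
ee_rot: [-179.9, 0.0, 115.7]
force: [-1.0, -0.2, 15.9]
finger_gap: 0.344
```

Emit:
arm_command(linear=[[0,0,5],[0,0,20],[0,0,60],[0,0,110],[0,0,160],[0,0,205],[45,5,205],[90,11,205],[140,17,205],[190,23,205],[225,27,205],[225,27,205],[225,27,205],[225,27,205],[225,27,205]], twist=[[0,0,0],[0,0,0],[0,0,0],[0,0,0],[0,0,0],[0,0,0],[0,0,-0.1],[0,0,-0.2],[0,0,-0.3],[0,0,-0.343],[0,0,-0.343],[0,0,-0.343],[0,0,-0.343],[0,0,-0.343],[0,0,-0.343]], claw=[1,1,1,1,1,1,1,1,1,1,1,1,1,1,1])

```text
t: 18.65
position: [0.6466, -0.064, 0.2097]
ee_rot: [-179.8, -0.1, 96.0]
force: [0.9, 0.3, -0.0]
finger_gap: 0.336
```

Run:
```python
from h import *
s=r.state(); print(s['t'],s['position'],s['ee_rot'],s['force'],s['finger_gap'])
cal,im=shot("wrist","w8",k=1.5)
```

```text
18.65 [ 0.64661877 -0.06402019  0.20974761] [-1.79810961e+02 -7.61341735e-02  9.60445755e+01] [ 0.89089945  0.31352715 -0.01142498] 0.3356847128191122
```

View pics/w8.png

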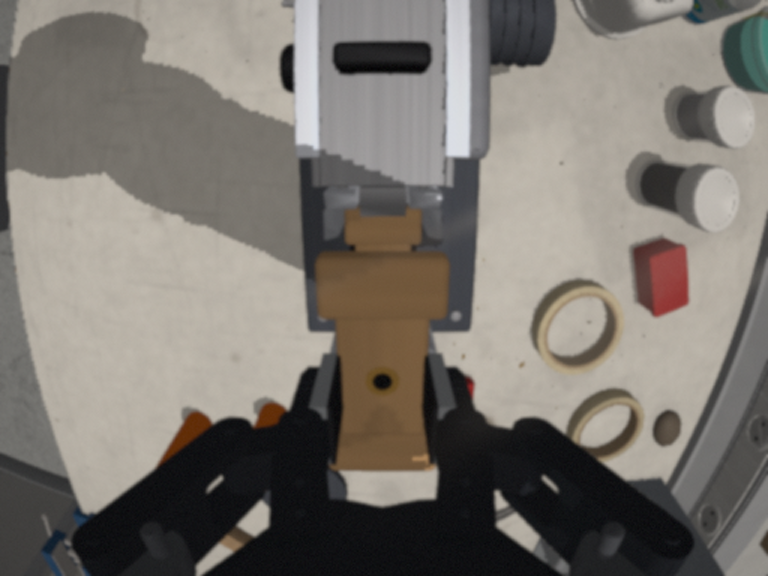

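Run:
```python
from h import *
c=np.load("pics/w8_cal.npy",allow_pickle=True).item()
P=lambda x,y,z:onplane(c,x/1.5,y/1.5,z,"wrist")
a=np.radians(6.05);R=np.array([[np.cos(a),np.sin(a)],[-np.sin(a),np.cos(a)]]);C=np.array([.6472,-.0639])
for n,ps,z in [("eye",[(382,381)],.2165),("gh",[(324,195),(441,195)],.131),("bar",[(335,57),(432,57)],.162)]:
    print(n,np.mean([(R@(P(*p,z)[:2]-C)) for p in ps],0).round(4))
```

```text
eye [0.     0.0006]
gh [0.     0.0541]
bar [0.0005 0.1174]
```

Emit:
arm_command(linear=[[0,-0.7,-25],[0,-0.7,-50],[0,-0.7,-65],[0,-0.7,-72],[0,-0.7,-78],[0,-0.7,-83],[0,-0.7,-88],[0,-0.7,-88],[0,-0.7,-88]], twist=[[0,0,0],[0,0,0],[0,0,0],[0,0,0],[0,0,0],[0,0,0],[0,0,0],[0,0,0],[0,0,0]], claw=[1,1,1,1,1,1,1,1,1])

```text
t: 19.6
position: [0.6473, -0.0646, 0.1213]
ee_rot: [-179.8, -0.1, 96.1]
force: [0.2, -0.2, -0.0]
finger_gap: 0.333
```

Emit:
arm_command(linear=[[0,0,-5],[0,0,-10],[0,0,-14],[0,0,-18],[0,0,-22],[0,0,-25],[0,0,-27],[0,0,-29],[0,0,-29],[0,0,-29]], twist=[[0,0,0],[0,0,0],[0,0,0],[0,0,0],[0,0,0],[0,0,0],[0,0,0],[0,0,0],[0,0,0],[0,0,0]], claw=[1,1,1,1,1,1,1,1,1,1])

```text
t: 20.6
position: [0.6471, -0.0646, 0.092]
ee_rot: [-179.8, -0.1, 96.1]
force: [0.3, -0.3, 1.6]
finger_gap: 0.337
```

Emit:
arm_command(linear=[[0,0,0],[0,0,0],[0,0,0],[0,0,0],[0,0,0],[0,0,10],[0,0,40],[0,0,80],[0,0,120],[0,0,120]], twist=[[0,0,0],[0,0,0],[0,0,0],[0,0,0],[0,0,0],[0,0,0],[0,0,0],[0,0,0],[0,0,0],[0,0,0]], claw=[0.6,0.5,0.4,0.35,0.35,0.35,0.35,0.35,0.2,0])

```text
t: 21.6
position: [0.6488, -0.0652, 0.2179]
ee_rot: [179.8, 0.0, 96.1]
force: [0.5, -0.8, -1.1]
finger_gap: 0.939
```

Run:
```python
from h import *
s=r.state(); print(s['t'],s['position'],s['ee_rot'],s['force'],s['finger_gap'])
cal,im=shot("wrist","w9")
cv2.imwrite("pics/w9c.png",cv2.resize(im[110:260,170:330,::-1],None,fx=4,fy=4,interpolation=cv2.INTER_CUBIC))
shot("scene","s9",k=1.5)
```

```text
21.6 [ 0.64884052 -0.06516088  0.21793955] [1.79779302e+02 4.96483798e-02 9.60742387e+01] [ 0.54837776 -0.81369567 -1.12307751] 0.9385791523201439
```

View pics/w9c.png

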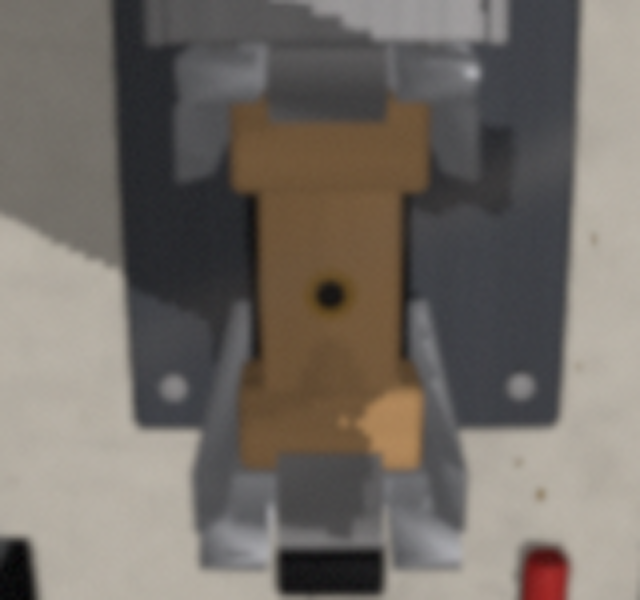

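View pics/s9.png

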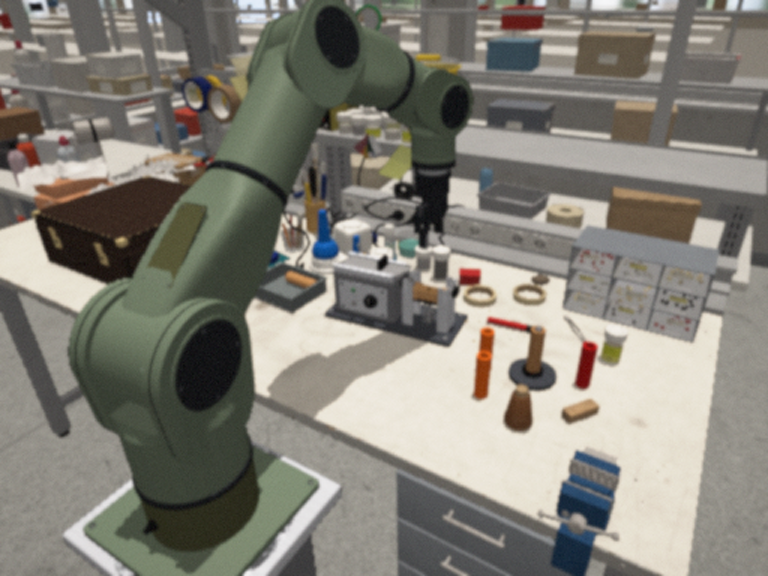

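Both bobbins are held: the lips are over the top one, and none is left on the bench. Next I regrip the cover bar and shut the cover.

Emit:
arm_command(linear=[[-5,40,20],[-10,80,20],[-15,118,20],[-15,118,20],[-15,118,20],[-15,118,20],[-15,118,20],[-15,118,20],[-15,118,20],[-15,118,20],[-15,118,20],[-15,118,20],[-15,118,0],[-15,118,-30],[-15,118,-55],[-15,118,-72],[-15,118,-72]], twist=[[0,0,0.15],[0,0,0.3],[0,0,0.45],[0,0,0.6],[0,0,0.75],[0,0,0.9],[0,0,1.05],[0,0,1.2],[0,0,1.35],[0,0,1.5],[0,0,1.571],[0,0,1.571],[0,0,1.571],[0,0,1.571],[0,0,1.571],[0,0,1.571],[0,0,1.571]], claw=[0,0,0,0,0,0,0,0,0,0.3,0.4,0.4,0.4,0.4,0.4,0.4,0.4], newtons=30)

```text
t: 23.4
position: [0.631, 0.0534, 0.1376]
ee_rot: [-179.8, -0.3, -174.0]
force: [-0.5, -0.1, 0.5]
finger_gap: 0.6
```

Emit:
arm_command(linear=[[0,0,8],[0,0,8],[0,0,8],[0,0,8],[0,0,8],[0,0,8],[0,0,8],[0,0,8],[0,0,8]], twist=[[0,0,0],[0,0,0],[0,0,0],[0,0,0],[0,0,0],[0,0,0],[0,0,0],[0,0,0],[0,0,0]], claw=[0.4,0.5,0.7,0.8,0.9,1,1,1,1])

```text
t: 24.3
position: [0.6323, 0.0535, 0.1485]
ee_rot: [-179.8, -0.0, -173.9]
force: [-1.5, 0.1, 5.5]
finger_gap: 0.132
```

Emit:
arm_command(linear=[[1,-10,0],[2.1,-20,0],[3.2,-30,0],[4.2,-40,0],[5.3,-50,0],[6.4,-60,0],[7.4,-70,0],[8.5,-80,0],[9.5,-90,0],[10.6,-100,0],[11.6,-110,0],[12.3,-116,0],[12.5,-118,0],[12.6,-119,0],[12.6,-119,0],[12.6,-119,0]], twist=[[0,0,0],[0,0,0],[0,0,0],[0,0,0],[0,0,0],[0,0,0],[0,0,0],[0,0,0],[0,0,0],[0,0,0],[0,0,0],[0,0,0],[0,0,0],[0,0,0],[0,0,0],[0,0,0]], claw=[1,1,1,1,1,1,1,1,1,1,1,1,1,1,1,1])

```text
t: 25.9
position: [0.6452, -0.064, 0.1485]
ee_rot: [-179.9, -0.0, -173.9]
force: [-0.4, 7.3, 7.8]
finger_gap: 0.131
```

Emit:
arm_command(linear=[[0,-2,0],[0,-2,0],[0,-2,0],[0,0,0],[0,0,0],[0,0,0],[0,0,0],[0,0,0],[0,0,20],[0,0,60],[0,0,100],[0,0,140],[0,0,140]], twist=[[0,0,0],[0,0,0],[0,0,0],[0,0,0],[0,0,0],[0,0,0],[0,0,0],[0,0,0],[0,0,0],[0,0,0],[0,0,0],[0,0,0],[0,0,0]], claw=[1,1,1,0.9,0.7,0.5,0.4,0.3,0.2,0,0,0,0])

```text
t: 27.2
position: [0.6461, -0.0659, 0.2931]
ee_rot: [-179.7, 0.3, -173.9]
force: [0.3, -0.6, -0.4]
finger_gap: 1.0
```

Run:
```python
from h import *
s=r.state(); print(s['t'],s['position'],s['ee_rot'],s['force'],s['finger_gap'])
cal,im=shot("wrist","w10",k=1.5)
```

```text
27.2 [ 0.64613192 -0.06586722  0.29308275] [-179.71234409    0.34681171 -173.94051657] [ 0.30733305 -0.55040333 -0.37811965] 1.0004750766471118
```

View pics/w10.png

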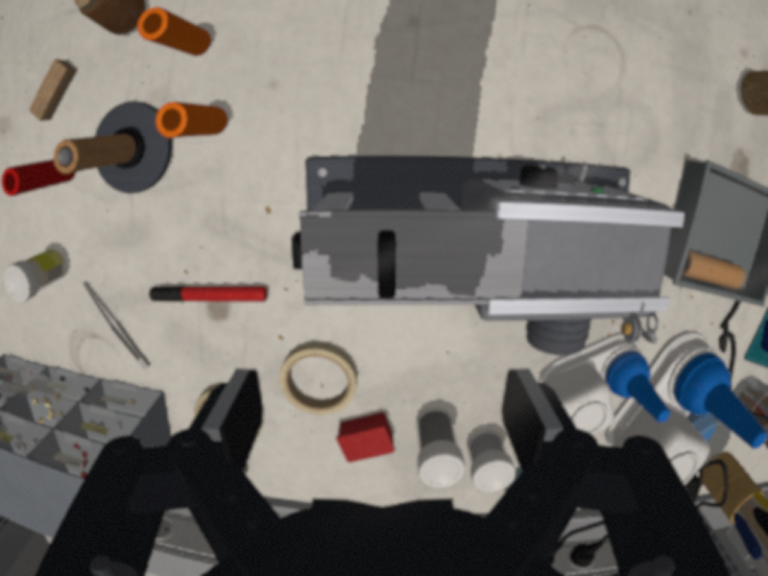

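The cover is shut: the bar went back 117 mm to the stop, and the latch at the left now sits under the cover. Next the core.

Emit:
arm_command(linear=[[-10,-40,0],[-20,-80,0],[-30,-120,0],[-40,-160,0],[-50,-200,0],[-55,-240,0],[-59,-274,0],[-59,-274,0],[-59,-274,0],[-59,-274,0],[-59,-274,0],[-59,-274,0],[-59,-274,0],[-59,-274,0],[-59,-274,0]], twist=[[0,0,-0.14],[0,0,-0.28],[0,0,-0.42],[0,0,-0.56],[0,0,-0.7],[0,0,-0.84],[0,0,-0.98],[0,0,-1.12],[0,0,-1.26],[0,0,-1.4],[0,0,-1.54],[0,0,-1.677],[0,0,-1.677],[0,0,-1.677],[0,0,-1.677]], claw=[0,0,0,0,0,0,0,0,0,0,0,0,0,0,0])

```text
t: 28.75
position: [0.5857, -0.3396, 0.2877]
ee_rot: [-179.8, -0.1, 90.2]
force: [0.4, -0.0, -0.6]
finger_gap: 1.003
```

Run:
```python
from h import *
s=r.state(); print(s['t'],s['position'],s['ee_rot'],s['qpos'].round(1))
cal,im=shot("wrist","w11",k=1.5)
print(proj(cal,[.587,-.340,.12],"wrist")*1.5)
```

```text
28.75 [ 0.58572034 -0.33957457  0.2877045 ] [-1.79769592e+02 -7.94433597e-02  9.01840798e+01] [ 20.7  50.3  20.2  52.8 -15.6  79.4  37.1]
[383.66827195 254.16941791]
```

View pics/w11.png

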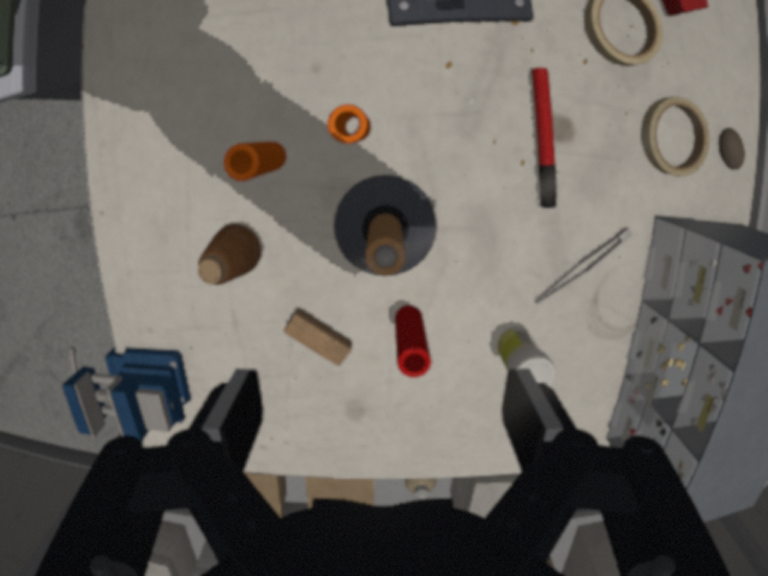

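Run:
```python
from h import *
c=np.load("pics/w11_cal.npy",allow_pickle=True).item();im=np.load("pics/w11.npy")
P=lambda x,y,z:onplane(c,x/1.5,y/1.5,z,"wrist").round(4)
print("core top",P(386,255,.12),"foot",P(385.5,224,.008), "red top",P(414,361,.1),P(414,361,.12))
cv2.imwrite("pics/w11c.png",cv2.resize(im[110:200,210:310,::-1],None,fx=6,fy=6,interpolation=cv2.INTER_CUBIC))
```

```text
core top [ 0.5887 -0.3406  0.12  ] foot [ 0.5887 -0.3401  0.008 ] red top [ 0.6129 -0.4377  0.1   ] [ 0.6113 -0.4267  0.12  ]
```

View pics/w11c.png

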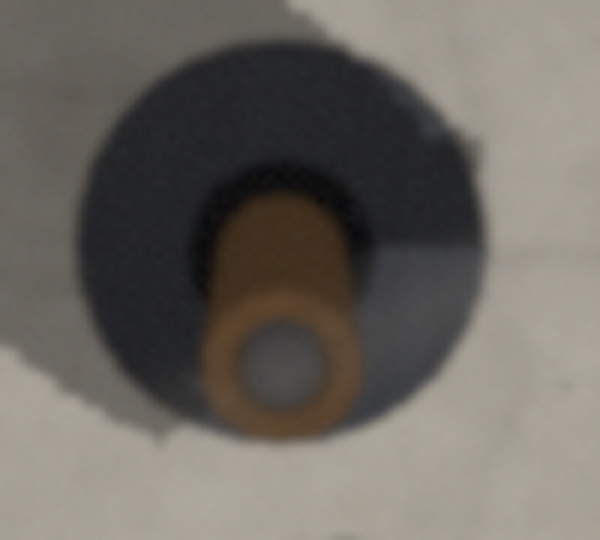

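Emit:
arm_command(linear=[[2.5,-1,-30],[2.5,-1,-70],[2.5,-1,-110],[2.5,-1,-150],[2.5,-1,-180],[2.5,-1,-195],[2.5,-1,-202],[2.5,-1,-202],[2.5,-1,-202],[2.5,-1,-202],[2.5,-1,-202],[2.5,-1,-202],[2.5,-1,-202],[2.5,-1,-202]], twist=[[0,0,0],[0,0,0],[0,0,0],[0,0,0],[0,0,0],[0,0,0],[0,0,0],[0,0,0],[0,0,0],[0,0,0],[0,0,0],[0,0,0],[0,0,0],[0,0,0]], claw=[0.3,0.3,0.3,0.3,0.3,0.3,0.3,0.5,0.6,0.8,1,1,1,1], newtons=40)

```text
t: 30.2
position: [0.5889, -0.3409, 0.0875]
ee_rot: [-179.9, -0.0, 90.0]
force: [-1.4, 1.0, 7.8]
finger_gap: 0.33
```

Emit:
arm_command(linear=[[0,0,15],[0,0,50],[0,0,95],[0,0,140],[0,0,185],[0,20,205],[0,60,205],[0,105,205],[-1,150,205],[-2,195,205],[-3,240,205],[-4,285,205],[-5,330,205],[-6,375,205],[-7,420,205],[-8,465,205],[-9,510,205],[-10,555,205],[-11,600,205],[-12,640,205]], twist=[[0,0,0],[0,0,0],[0,0,0],[0,0,0],[0,0,0],[0,0,0],[0,0,0],[0,0,0],[0,0,0],[0,0,0],[0,0,0],[0,0,0],[0,0,0],[0,0,0],[0,0,0],[0,0,0],[0,0,0],[0,0,0],[0,0,0],[0,0,0]], claw=[1,1,1,1,1,1,1,1,1,1,1,1,1,1,1,1,1,1,1,1])

```text
t: 32.2
position: [0.5757, 0.3018, 0.2925]
ee_rot: [-179.8, -0.1, 90.1]
force: [1.2, -0.5, -0.9]
finger_gap: 0.33
```

Run:
```python
from h import *
s=r.state(); print(s['t'],s['position'],s['ee_rot'],s['qpos'].round(1),s['finger_gap'])
cal,im=shot("wrist","w12",k=1.5)
```

```text
32.2 [0.57565692 0.30179844 0.2925116 ] [-1.79847308e+02 -1.17248376e-01  9.00574882e+01] [-39.7  47.2  25.   60.7 -18.9  75.8 -17.2] 0.3304258888934846
```

View pics/w12.png

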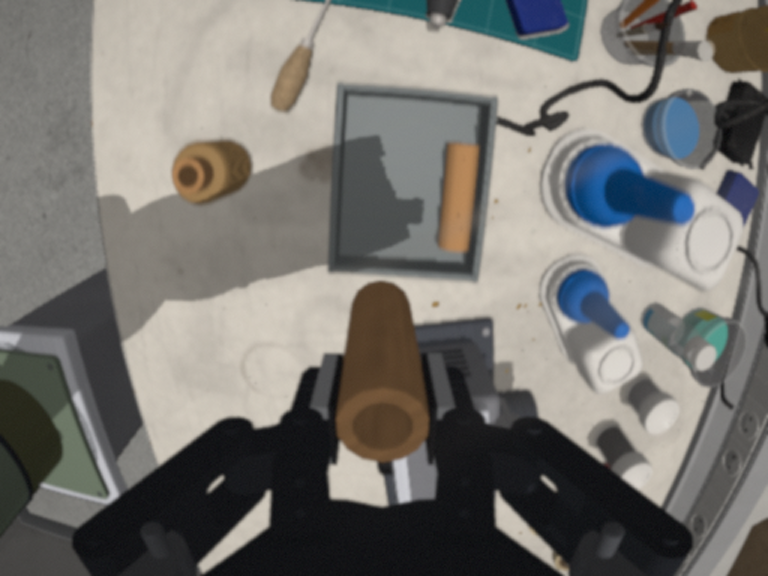

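Run:
```python
from h import *
c=np.load("pics/w12_cal.npy",allow_pickle=True).item()
P=lambda x,y,z:onplane(c,x/1.5,y/1.5,z,"wrist").round(4)
q=np.array([P(*p,.045) for p in [(338,85),(497,97),(475,279),(330,270)]]);print(q,q.mean(0))
print("oldcore",P(460,145,.034),P(455,250,.034))
print("spool top",P(188,176,.1),"spool outer top", P(205,172,.078))
```

```text
[[0.5382 0.4307 0.045 ]
 [0.6755 0.4234 0.045 ]
 [0.6625 0.2567 0.045 ]
 [0.5282 0.265  0.045 ]] [0.6011  0.34395 0.045  ]
oldcore [0.6452 0.3788 0.034 ] [0.644  0.2815 0.034 ]
spool top [0.422  0.3606 0.1   ] spool outer top [0.428  0.3614 0.078 ]
```

Emit:
arm_command(linear=[[2,6,-5],[2,6,-30],[2,6,-70],[2,6,-110],[2,6,-150],[2,6,-185],[2,6,-205],[2,6,-214],[2,6,-219],[2,6,-221],[2,6,-221],[2,6,-221]], twist=[[0,0,0],[0,0,0],[0,0,0],[0,0,0],[0,0,0],[0,0,0],[0,0,0],[0,0,0],[0,0,0],[0,0,0],[0,0,0],[0,0,0]], claw=[1,1,1,1,1,1,1,1,1,1,1,1])

```text
t: 33.45
position: [0.579, 0.3056, 0.0715]
ee_rot: [-179.9, -0.1, 90.0]
force: [-1.7, 0.1, 8.0]
finger_gap: 0.332
```

Emit:
arm_command(linear=[[0,0,1],[0,0,1],[0,0,1],[0,0,1],[0,0,1],[0,0,1],[0,0,15],[0,0,60],[0,0,110],[0,0,150],[0,0,150]], twist=[[0,0,0],[0,0,0],[0,0,0],[0,0,0],[0,0,0],[0,0,0],[0,0,0],[0,0,0],[0,0,0],[0,0,0],[0,0,0]], claw=[0.7,0.6,0.5,0.4,0.3,0.3,0.3,0.3,0.2,0,0])

```text
t: 34.55
position: [0.58, 0.3058, 0.2266]
ee_rot: [179.8, -0.3, 90.0]
force: [0.9, -0.6, -1.6]
finger_gap: 0.999
```

Run:
```python
from h import *
s=r.state(); print(s['t'],s['position'],s['ee_rot'],s['qpos'].round(1),s['finger_gap'])
cal,im=shot("wrist","w13",k=1.5)
```

```text
34.55 [0.57998897 0.30580403 0.22657209] [179.77232928  -0.26722248  90.00115296] [-40.   50.5  24.1  66.9 -20.3  66.2 -15.8] 0.99936622258935
```

View pics/w13.png

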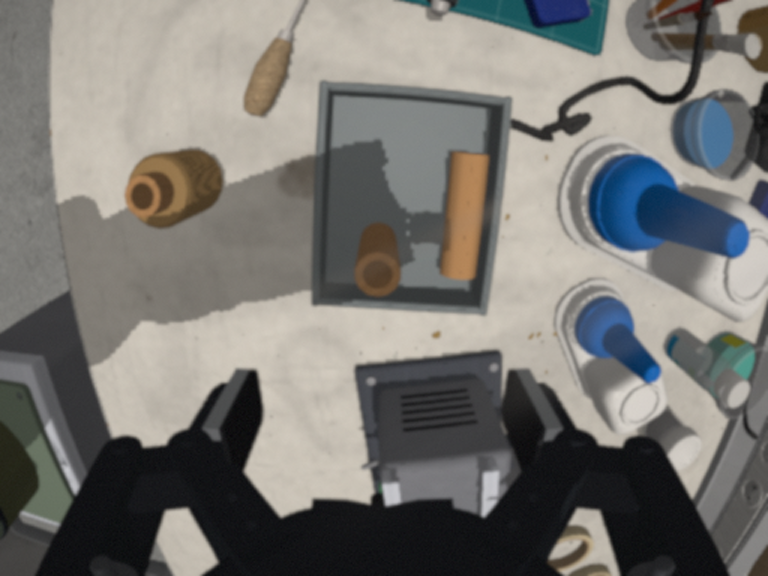

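Emit:
arm_command(linear=[[-40,14,10],[-80,28,10],[-120,42,10],[-159,55,10],[-159,55,10],[-159,55,10]], twist=[[0,0,0],[0,0,0],[0,0,0],[0,0,0],[0,0,0],[0,0,0]], claw=[0,0,0,0,0,0])

```text
t: 35.2
position: [0.4187, 0.3607, 0.2302]
ee_rot: [-179.8, -0.1, 90.1]
force: [0.8, -0.2, -0.3]
finger_gap: 1.001
```

Run:
```python
from h import *
s=r.state(); print(s['t'],s['position'],s['ee_rot'],s['qpos'].round(1),s['finger_gap'])
cal,im=shot("wrist","w14")
u,v=proj(cal,[.421,.361,.1],"wrist"); x0,y0=int(u)-50,int(v)-45; print(x0,y0)
cv2.imwrite("pics/w14c.png",cv2.resize(im[y0:y0+90,x0:x0+100,::-1],None,fx=6,fy=6,interpolation=cv2.INTER_CUBIC))
```

```text
35.2 [0.41871217 0.36072724 0.23015429] [-1.79776425e+02 -5.64406254e-02  9.00679752e+01] [-56.9  41.1  25.6  90.3 -20.9  53.6 -24.2] 1.001480870176112
206 133
```

View pics/w14c.png

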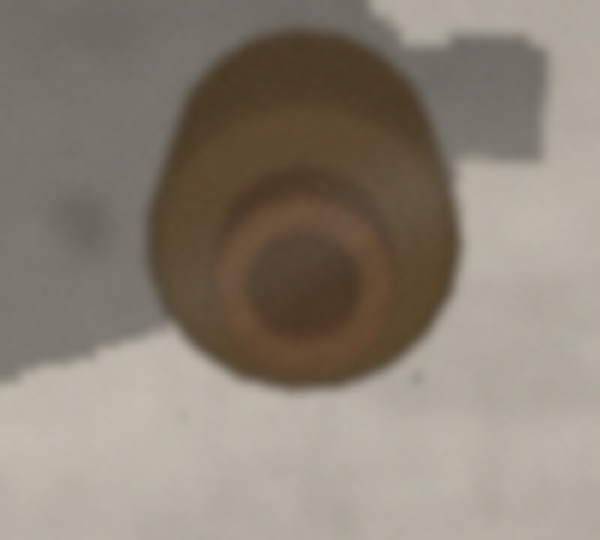

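Run:
```python
from h import *
c=np.load("pics/w14_cal.npy",allow_pickle=True).item()
print(onplane(c,206+303/6,133+282/6,.1,"wrist"))
```

```text
[0.42073058 0.35992483 0.1       ]
```

Emit:
arm_command(linear=[[2,-1,-30],[2,-1,-70],[2,-1,-110],[2,-1,-135],[2,-1,-145],[2,-1,-148],[2,-1,-148],[2,-1,-148],[2,-1,-148],[2,-1,-148],[2,-1,-148],[2,-1,-148],[2,-1,-148]], twist=[[0,0,0],[0,0,0],[0,0,0],[0,0,0],[0,0,0],[0,0,0],[0,0,0],[0,0,0],[0,0,0],[0,0,0],[0,0,0],[0,0,0],[0,0,0]], claw=[0.3,0.3,0.3,0.3,0.3,0.3,0.5,0.6,0.8,1,1,1,1], newtons=60)

```text
t: 36.55
position: [0.4216, 0.3599, 0.0833]
ee_rot: [-179.9, -0.1, 90.0]
force: [-2.6, 0.6, 9.2]
finger_gap: 0.322
```

Emit:
arm_command(linear=[[0,0,10],[0,0,40],[0,0,85],[0,0,130],[0,0,175],[0,0,207],[12,-40,207],[22,-85,207],[32,-130,207],[42,-175,207],[52,-220,207],[62,-260,207],[72,-300,207],[82,-340,207],[92,-380,207],[102,-420,207],[112,-460,207],[122,-500,207],[132,-540,207],[132,-540,207]], twist=[[0,0,0],[0,0,0],[0,0,0],[0,0,0],[0,0,0],[0,0,0],[0,0,0],[0,0,0],[0,0,0],[0,0,0],[0,0,0],[0,0,0],[0,0,0],[0,0,0],[0,0,0],[0,0,0],[0,0,0],[0,0,0],[0,0,0],[0,0,0]], claw=[1,1,1,1,1,1,1,1,1,1,1,1,1,1,1,1,1,1,1,1])

```text
t: 38.55
position: [0.5526, -0.1862, 0.2897]
ee_rot: [-179.8, 0.1, 89.6]
force: [0.1, 1.4, -1.0]
finger_gap: 0.323
```

Run:
```python
from h import *
s=r.state(); print(s['t'],s['position'],s['ee_rot'],s['qpos'].round(1),s['finger_gap'])
cal,im=shot("wrist","w15",k=1.5)
```

```text
38.55 [ 0.55257545 -0.18615325  0.28971275] [-1.79785592e+02  1.20853186e-01  8.96440940e+01] [  4.3  39.9  23.6  77.7 -16.2  65.8  29.3] 0.32277272281992986
```

View pics/w15.png

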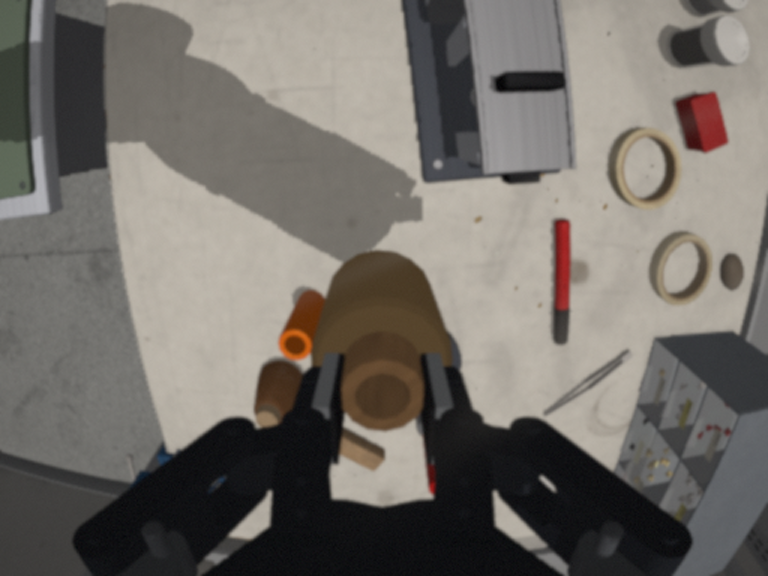

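Run:
```python
from h import *
for f,px,z,T in [("w15",(382,396),.3064,(.5526,-.1862)),("w12",(382,424.5),.325,(.5757,.3018))]:
    c=np.load(f"pics/{f}_cal.npy",allow_pickle=True).item()
    p=onplane(c,px[0]/1.5,px[1]/1.5,z,"wrist"); print(f,(p[:2]-T).round(4))
```

```text
w15 [0.0008 0.001 ]
w12 [0.0008 0.0008]
```

The spool sits in the hand just as the core did (offset 0.8/1.0 mm against 0.8/0.8 mm). The target is therefore the TCP position where the core was gripped on the spindle.

Emit:
arm_command(linear=[[10,-40,0],[20,-85,0],[30,-125,0],[36,-154,0],[36,-154,-20],[36,-154,-45],[36,-154,-60],[36,-154,-60],[36,-154,-60],[36,-154,-60]], twist=[[0,0,0],[0,0,0],[0,0,0],[0,0,0],[0,0,0],[0,0,0],[0,0,0],[0,0,0],[0,0,0],[0,0,0]], claw=[1,1,1,1,1,1,1,1,1,1])

```text
t: 39.6
position: [0.5897, -0.3344, 0.2305]
ee_rot: [-179.9, -0.0, 90.0]
force: [0.0, 0.7, -1.0]
finger_gap: 0.318
```

Run:
```python
from h import *
s=r.state(); print(s['t'],s['position'],s['ee_rot'])
cal,im=shot("wrist","w16",k=1.5)
shot("scene","s16",box=(300,180,130,120),k=5)
shot("top","t16",box=(310,140,110,100),k=5,gain=1.6)
```

```text
39.6 [ 0.58972406 -0.33439177  0.23050291] [-1.79873591e+02 -1.45928561e-02  9.00245932e+01]
```

View pics/s16.png

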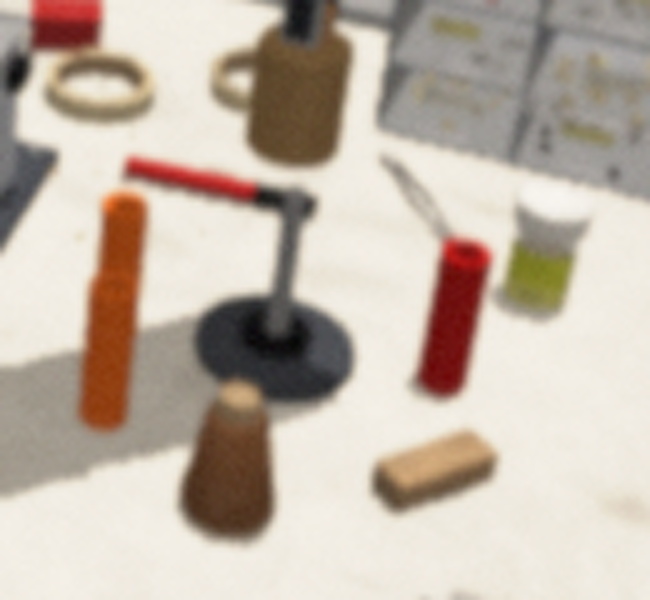

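View pics/w16.png

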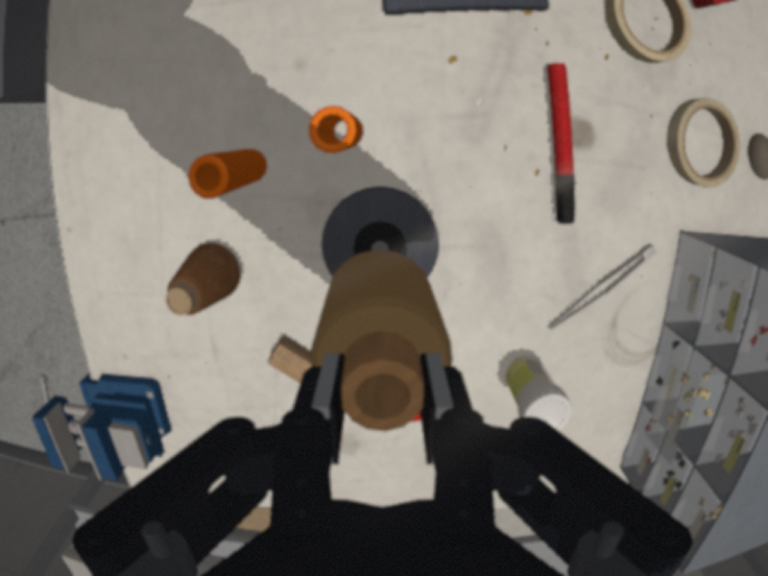

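Emit:
arm_command(linear=[[-1,-6.5,0],[-1,-6.5,0],[-1,-6.5,0],[-1,-6.5,0]], twist=[[0,0,0],[0,0,0],[0,0,0],[0,0,0]], claw=[1,1,1,1])

```text
t: 40.15
position: [0.5883, -0.341, 0.229]
ee_rot: [-179.8, -0.1, 90.0]
force: [-0.3, -0.4, -1.7]
finger_gap: 0.32
```

Run:
```python
from h import *
s=r.state(); print(s['t'],s['position'],s['ee_rot'])
cal,im=shot("scene","s17",box=(300,180,130,120),k=5)
f=lambda p:((proj(cal,p,"scene")-[300,180])*5).round()
print("tip for .5885,-.3405",f([.5885,-.3405,.1275]),"base",f([.5885,-.3405,.02]),"spool bottom",f([.5885,-.3405,.147]))
```

```text
40.15 [ 0.58832546 -0.34104037  0.22897749] [-1.79790970e+02 -7.20672085e-02  8.99955910e+01]
tip for .5885,-.3405 [295. 183.] base [274. 325.] spool bottom [299. 155.]
```

View pics/s17.png

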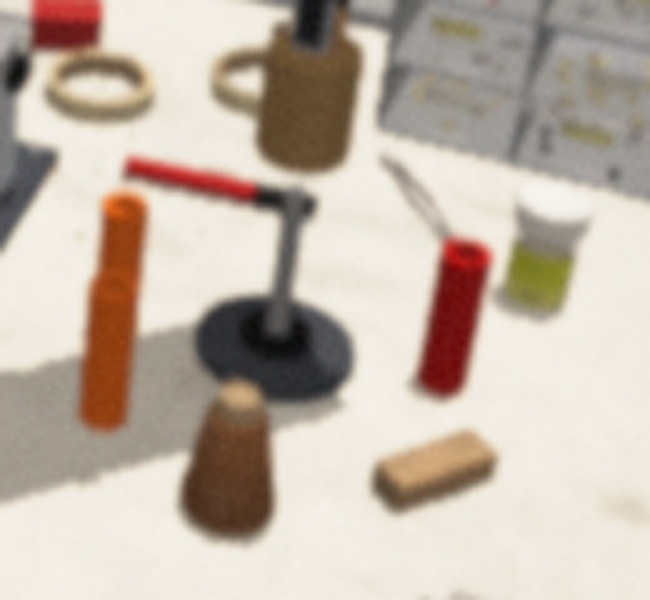

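Emit:
arm_command(linear=[[0,0,-10],[0,0,-18],[0,0,-25],[0,0,-32],[0,0,-40],[0,0,-40]], twist=[[0,0,0],[0,0,0],[0,0,0],[0,0,0],[0,0,0],[0,0,0]], claw=[1,1,1,1,1,1])

```text
t: 40.8
position: [0.588, -0.3408, 0.1877]
ee_rot: [-179.7, -0.1, 90.0]
force: [0.0, -0.3, -1.6]
finger_gap: 0.316
```

Free entry: the bore is over the tip with no contact force. I continue down.

Emit:
arm_command(linear=[[0,0,-15],[0,0,-30],[0,0,-45],[0,0,-60],[0,0,-70],[0,0,-77],[0,0,-81],[0,0,-84],[0,0,-86],[0,0,-86]], twist=[[0,0,0],[0,0,0],[0,0,0],[0,0,0],[0,0,0],[0,0,0],[0,0,0],[0,0,0],[0,0,0],[0,0,0]], claw=[1,1,1,1,1,1,1,1,1,1])

```text
t: 41.8
position: [0.5885, -0.3413, 0.1035]
ee_rot: [-179.8, -0.0, 90.0]
force: [-0.4, -0.8, -1.6]
finger_gap: 0.319
```

Emit:
arm_command(linear=[[0,0,-1],[0,0,-2],[0,0,-3],[0,0,-3],[0,0,-3]], twist=[[0,0,0],[0,0,0],[0,0,0],[0,0,0],[0,0,0]], claw=[1,1,1,1,1])

```text
t: 42.3
position: [0.5887, -0.3422, 0.1031]
ee_rot: [-179.9, 0.1, 90.0]
force: [-10.0, 2.7, 36.0]
finger_gap: 0.319
```

Emit:
arm_command(linear=[[0,0,2],[0,0,3],[0,0,3],[0,0,3],[0,0,3],[0,0,3],[0,0,3],[0,0,20],[0,0,60],[0,0,110],[0,0,160],[0,0,195],[0,0,195]], twist=[[0,0,0],[0,0,0],[0,0,0],[0,0,0],[0,0,0],[0,0,0],[0,0,0],[0,0,0],[0,0,0],[0,0,0],[0,0,0],[0,0,0],[0,0,0]], claw=[1,1,0.8,0.6,0.5,0.4,0.3,0.3,0.3,0.2,0,0,0])

```text
t: 43.6
position: [0.5891, -0.3419, 0.3]
ee_rot: [179.9, 0.2, 90.0]
force: [-0.3, 0.4, -0.4]
finger_gap: 1.0
```

Run:
```python
from h import *
s=r.state(); print(s['t'],s['position'],s['ee_rot'],s['force'],s['finger_gap'])
shot("wrist","w18",k=1.5)
cal,im=shot("scene","s18",k=1.5)
print(proj(cal,[.5885,-.341,.12],"scene")*1.5, proj(cal,[.5885,-.341,.098],"scene")*1.5)
```

```text
43.6 [ 0.58910267 -0.34193782  0.2999529 ] [1.79874304e+02 1.56429929e-01 9.00078803e+01] [-0.30434666  0.36640338 -0.39832473] 1.0000030574903465
[538.21585183 327.95913284] [536.91887326 336.97863463]
```

View pics/w18.png

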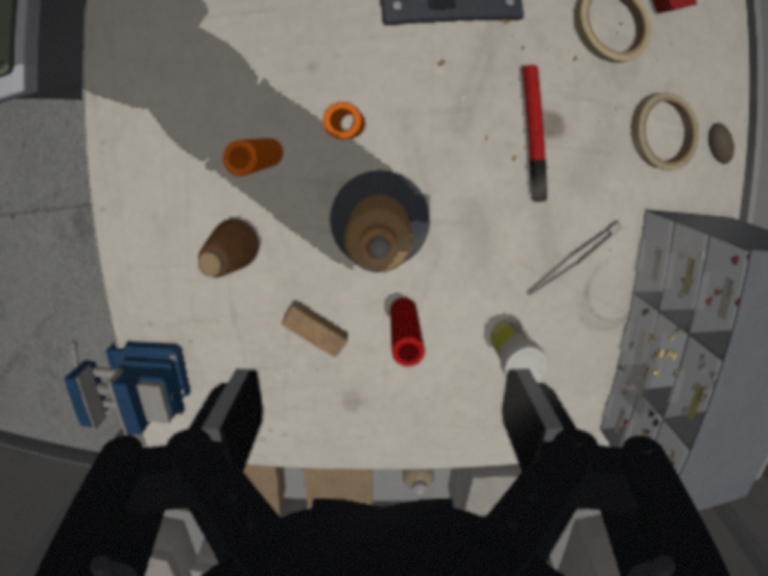

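View pics/s18.png

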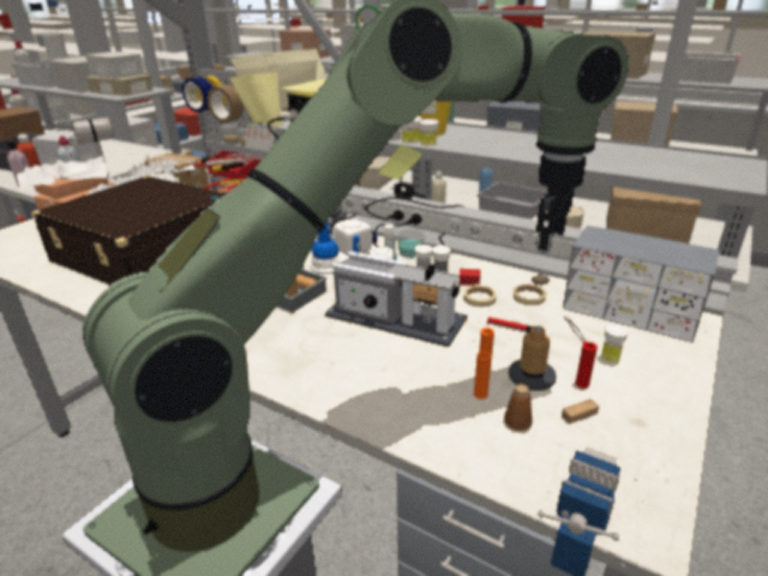

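Run:
```python
from h import *
im=np.load("pics/s18.npy")[:,:,::-1]; cal=np.load("pics/s18_cal.npy",allow_pickle=True).item()
a=cv2.resize(im[150:270,210:400],None,fx=4,fy=4,interpolation=cv2.INTER_CUBIC); cv2.imwrite("pics/s18c.png",a)
for z in (.02,.026,.098,.12,.1275): print(z,((proj(cal,[.5885,-.341,z],"scene")-[210,150])*4).round())
w=np.load("pics/w18.npy")[:,:,::-1]; cv2.imwrite("pics/w18c.png",cv2.resize(w[100:200,200:310],None,fx=6,fy=6,interpolation=cv2.INTER_CUBIC))
```

```text
0.02 [580. 380.]
0.026 [581. 374.]
0.098 [592. 299.]
0.12 [595. 275.]
0.1275 [596. 266.]
```

View pics/s18c.png

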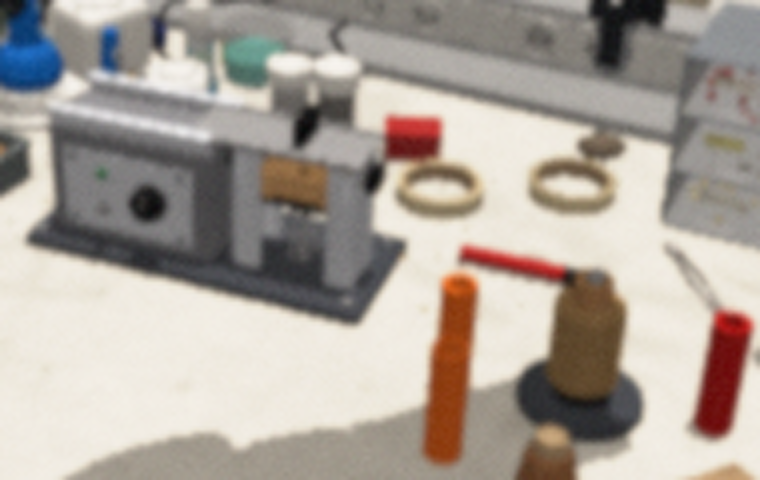

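View pics/w18c.png

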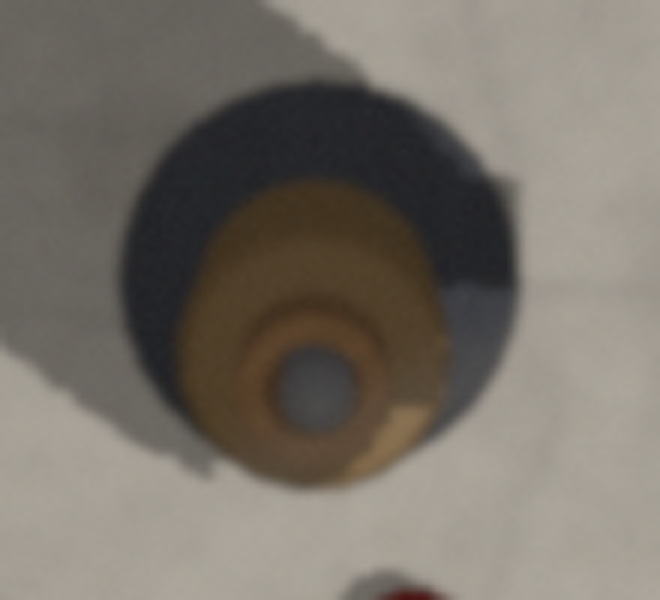

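Run:
```python
from h import *
shot("top","t19",box=(90,130,330,130),k=2.4,gain=1.6)
```

```text
(no output)
```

View pics/t19.png

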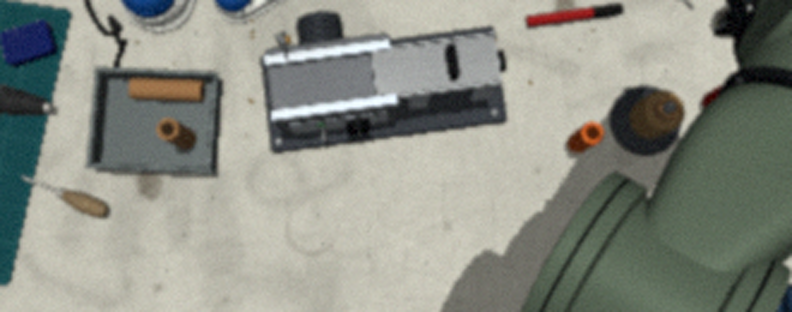

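The core stands in the tray at (168,128), the cover is shut at (452,60), and no bobbin is left on the bench. I hand in.

Run:
```python
from h import *
print(job.job_done())
```

```text
the job is handed in; nothing more can be done
None
```

I opened the cover, pressed both bobbins in under the lips, and shut the cover against its stop. I then stood the empty core upright in the grey tray and set the full spool on the spindle. The job is handed in at about 44 s of the 210 s limit; no verdict came back.

- **Magazine:** After each press, the wrist picture showed both lips over the top bobbin. After shutting, the scene camera showed the bobbins under the cover.
- **Cover:** It went back 117 mm to its stop. It had started about 7 mm from the shut position, so it opened only 113 mm before the stop on the way out.
- **Core:** The core stands in the tray about 35 mm off-centre along y, because I lowered it short of the centre I had aimed at. That is inside the limits.
- **Spool:** It seated at the expected height and stands upright on axis with the spindle tip showing. My last lowering step pressed to 36 N at the wrist, and I backed off before releasing.
- **Bystanders:** The ones in view looked unmoved; I made no measurement of them. The arm is clear of everything.

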